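Load the capacitor test box and work its sticking cover shut

TASK

Load and close up the capacitor test box: set the loose silver capacitor down upright in the empty red holder (do not drop it). Then bring the sliding cover fully home against the far wall by pushing its two black knobs in turn, a little at a time, because it racks and binds in its sticky grooves as soon as one end runs well ahead of the other; never force it. Lastly swing the catch all the way in behind the right-hand knob so that the cover cannot slide back, and leave the other things on the bench where they are.

Things in the scene. Friction and masses are not known exactly. Their poses are not given: they have to be found in the camera images.
- testbox: Grey steel test box, 270 (x) by 360 (y) by 114 mm, fixed, turned up to 7 degrees. Origin on its underside. 'Box frame': its x points away from the robot (the way the cover closes), y left, z up; mm. It spans x -140 to 130. Walls and lips end at z 113.5. Near part, x -140 to -12: blue deck, top z 114.5, y -100 to 100, with two flat meters to z 118. Beyond it: open well.
- well (a point): Middle of the well's floor (box frame x 62, y 0, z 8). The well reaches to the far wall's inside at x 115. In it stand three square red holders at x 83, y -78, 0, 78: two with a silver capacitor bolted in (top z 87, terminals to z 93), one empty. Free gap between two capacitors 32 mm; from an outer one to the side ledge (inside at y +-138; lip at +-141) 37 mm. Axes as the box.
- bay (a point): Centre of the floor of the empty red holder (which of the three places varies), at z 12 in the box frame, axes as the box. Holder 60 mm square outside, pocket 54 mm square, sides parallel to the box, rim 8 mm above this floor.
- capacitor_center (a point): Centre (half-way up) of the loose silver capacitor: an upright aluminium can, diameter 46 mm, height 75 mm, black top with two screw terminals 6 mm high, about 0.18 kg. It starts standing on the table to the right of the box. Its z axis is its upright axis.
- cover: Sliding cover: clear sheet in a yellow frame, 135 (x) by 305 (y) over its rubber guide pads, 6 thick, about 0.55 kg, origin at the centre of its underside (box frame z 100). Starts open, mostly under the deck; slides 85 to 97 mm along box +x until its leading edge meets the far wall (origin then at x 47.5). 2.5 mm side play at each end; a push at one end takes 2 to 6 N.
- knob_left (a point): Middle (half-way up) of the cover's left black knob: smooth round post, diameter 16, 30 mm tall (box frame z 106 to 136), in the slot between deck and side wall, 122 mm left of the cover's middle. Box frame x -105 to -82 at the start, -2.5 when home. Pushed alone, its end goes ahead while the other nearly stays; some 20 mm ahead it jams and force does not help. Pushing the lagging end frees it.
- knob_right (a point): Middle of the right black knob: the same shape and behaviour, 122 mm to the right (-y) of the cover's middle, also at box frame x -2.5 when home. Both knobs can be pushed from their near side with a tool held just higher than the deck; they are the cover's only upstanding parts.
- catch (a joint): Swing catch on the right side wall, rad. Turns about the vertical through catch_pivot: 0 = arm pointing to box -x along the wall, growing as its tip swings inward (+y); 1.57 = shut at its stop, arm along box +y close behind (near side of) the right knob. Starts at -0.4 to 0.05, stays where left, takes about 3 N at the pin. Swung in early it bars the knob's way.
- catch_pin (a point): Middle (half-way up) of the red upright pin near the tip of the catch: diameter 10 mm, 28 mm tall, z = 123 to 151 in the box frame, 68 mm from the pivot. The steel catch arm below it is 76 mm long, 12 mm wide, z = 116 to 123.
- catch_pivot (a point): Axis of the catch, on the right side wall at x -19.5, y -168 in the box frame, height z 116 mm.
- multimeter: Yellow multimeter, 150 by 75 by 36 mm, lying on the table to the left of the box; origin under its centre. Leave it alone.
- pliers: Long-nose pliers with yellow grips, 170 mm long, lying to the right of the box; origin under the joint. Leave alone.
- cutters: Side cutters with red grips, 145 mm long, lying to the left of the box; origin under the joint. Leave alone.
- solder_spool: Metal solder spool, diameter 60 mm, 45 mm high, standing to the right; origin under its centre. Leave alone.
- perfboard: Tan prototype board with chips and green lamps, 110 by 75 by 16 mm, lying to the far left; origin under its centre. Leave alone.
- blue_cap: Small blue capacitor, diameter 35 mm, 50 mm tall, standing to the right of the box; origin under its centre. Not the one to load: leave alone.
- heatsink: Black finned heat sink, 80 by 60 by 30 mm, lying to the near right; origin under its centre. Leave alone.

How it is judged:
By the outcome, as a careful person would: the job done as asked, in the order asked, and still so for the second after the job is handed in, with the robot touching nothing.
It also fails if it takes over 72 s, if anything falls off the work surface, if the arm or the gripper's body presses on something with over 40 N, if the wrist force passes 120 N, or if a joint passes its speed limit or range.

ROBOT

A 7-joint arm with a two-finger parallel gripper is mounted at the origin on the work surface. World frame = base frame: x ahead of the robot, y to its left, z up, the work surface at z = 0. Lengths are in mm, angles in rad, forces in N, time in s.
With the tool pointing down it reaches from about 425 to 950 mm from the base axis. Payload 16.7 kg.
Tool frame: the origin (TCP) lies midway between the tips of the shut fingers; the grasp point (between the pads) lies 19 mm behind it (robot.grip_point_offset is the distance from the TCP to the grasp point, in mm); z points along the fingers, y is the direction in which the jaws open and shut (so a half turn about z gives the same grasp; the last joint's range is limited). The gripper opens to 94 mm and grips with 3 to 60 N. Pads are 16 mm wide; open, the fingers measure 119 mm over their backs; the gripper's body (75 mm by 177 mm) begins 78 mm behind the grasp point.
Start: joints at [-1.313, 0.426, 0.074, 1.606, -0.034, 1.111, -0.067], TCP at [267.079, 619.874, 205.467] pointing down, gripper open.
Joint ranges: [-2.85, 2.85], [-0.5, 2.14], [-1.23, 1.37], [0.21, 2.46], [-1.02, 4.16], [0.16, 2.05], [-2.73, 2.73]. Speed limits (rad/s): [1.89, 1.89, 2.39, 2.39, 3.01, 3.01, 3.01].

INTERFACE

Orientations are given as a unit quaternion [w, x, y, z].
In Python, from plant import robot, snapshot, calibration gives the robot as it stands.
- The arm moves only by the tool send_rows, never from a script. Its argument "series" is a list that holds one entry, the list of rows, each a list of 7 numbers: the shift along the tool's x, y, z in mm, then the turn, a rotation vector about the tool's x, y, z in rad, then the closure, from 0 (fully open) to 1 (shut). In form: [[[x, y, z, rx, ry, rz, gripper], ...]]. A call has 1 to 10 rows; each row shifts and turns the commanded pose from where the row before left it, along the tool's axes as they then stand; what a row does not reach is not made up. A row lasts 1/12 s, in which the tool goes at most 41.7 mm and 7.16 degrees, less where a joint would pass 70% of its speed; a pose out of reach is approached as far as the arm can. A call with a gripper value outside its range is refused whole. The fingers move at their own pace and stop on an object; the grip force is fixed at half the most. Time passes only in rows, so rows that do not move let the fingers close. It gives the time, the measured TCP pose, the force and the opening at its end, in the units of the state.
- robot.get_obs(): the state, without advancing time (a new reading comes with each control period).
- snapshot(name): name is "side" or "top"; returns the picture (480x640x3 uint8, red, green, blue); there is no depth.
- calibration(name): a dict with "mtx" (3x3 intrinsics, pixels), "rvec" (rotation vector, rad) and "tvec" (3), from world to camera coordinates, as OpenCV has them. Camera axes: x right, y down, z forward; pixel columns grow to the right and rows downward; lengths in mm; the calibration is good to about 2 mm. A picture is of the moment at which its call begins. calibration takes no time and is no camera call.
- robot.finish_job(): hands the job in, once; it reports no verdict.
The state is a dict: "time": time; "q": joint angles; "qd": joint speeds; "tau": joint torques, N m; "tcp_pos": TCP position; "orientation": TCP orientation; "contact_force": force on the tool from outside, world axes, zero at the start; "wrist_torque": the same for the moment, N m; "finger_gap": opening from 0.0 (shut) to 1.0 (fully open).
Only numpy, scipy, OpenCV 4.12 (cv2) and the standard library are available. Lean on these libraries where they do the work, as an engineer would, in place of code of your own. Each camera call takes 0.05 s, during which the arm holds its last target.

## Working session

There is one attempt and no reset: what is moved stays moved. The work goes in short steps, Python scripts to look and compute and a tool call to move; the robot and the scene stay as the last step left them, time stands still between calls to the robot, and variables do not carry over. Pictures are saved under pics/ and viewed, and the job is handed in when it is done.

Besides the shell and the picture viewer there is one more tool, called as name(argument=value, ...) on one line, values as JSON. send_rows: Moves the arm, as the interface text tells. Its arguments: {"type":"object","properties":{"series":{"type":"array","items":{"type":"array","items":{"type":"array","items":{"type":"number"}}}}},"required":["series"]}

```bash
ls; mkdir -p pics
python3 - <<'E'
from plant import robot, snapshot, calibration
import cv2,numpy as np
print(robot.get_obs())
for n in("side","top"):
    im=snapshot(n); cv2.imwrite(f"pics/{n}0.png",im[:,:,::-1]); c=calibration(n); print(n,c)
E
```

```text
pics
{'time': 0.0, 'q': array([-1.31350439,  0.42669473,  0.0738441 ,  1.60660779, -0.03407926,
        1.11078661, -0.06709637]), 'qd': array([ 8.92768185e-05,  5.64847199e-04, -5.74094639e-04,  9.53187608e-04,
        4.48654522e-04,  1.22018379e-03,  1.09405501e-03]), 'tau': array([-5.95492747e-05, -9.35830021e+01,  3.66631798e+00, -4.54197407e+01,
       -4.88640473e-02,  2.03477038e-02,  8.91743980e-05]), 'tcp_pos': array([266.93295433, 619.50528967, 204.79993275]), 'orientation': array([-7.33393220e-05,  2.02002612e-01,  9.79384788e-01, -6.14428897e-04]), 'contact_force': array([-0.58196357,  0.45024143,  1.12996586]), 'wrist_torque': array([ 0.00998985, -0.0277938 ,  0.02525917]), 'finger_gap': 0.9988926569320553}
side {'mtx': array([[467.62089316,   0.        , 317.56859537],
       [  0.        , 467.62089316, 244.44595239],
       [  0.        ,   0.        ,   1.        ]]), 'rvec': array([ 2.14657122, -0.20811857,  0.12885361]), 'tvec': array([-535.20387167,  147.30258648, 1097.50238714])}
top {'mtx': array([[440.57136278,   0.        , 323.08515782],
       [  0.        , 440.57136278, 239.21621447],
       [  0.        ,   0.        ,   1.        ]]), 'rvec': array([ 2.09323183, -2.11884455,  0.22558466]), 'tvec': array([ -24.62111734,  549.75774944, 1244.1597302 ])}
```

View pics/side0.png

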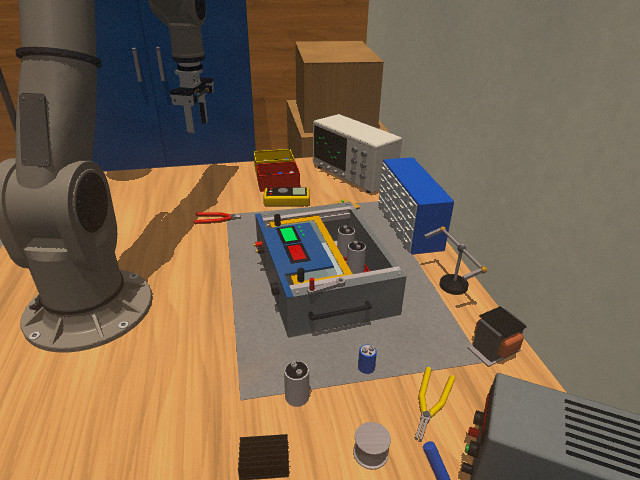

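View pics/top0.png

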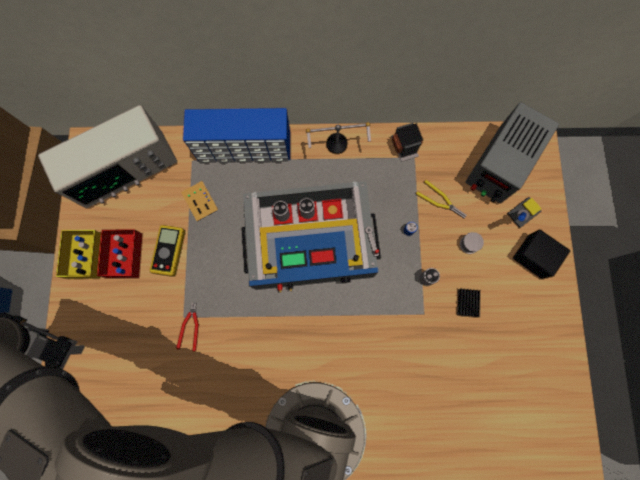

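The top view shows the box at about (310,240), and the empty red holder is the right-hand one at (333,210). The loose capacitor is at (430,277), and the catch with its red pin is at about (372,243). I'll zoom in next.

```bash
cat > h.py <<'E'
from plant import robot, snapshot, calibration
import cv2,numpy as np
from scipy.spatial.transform import Rotation as R
C={n:calibration(n) for n in("side","top")}
def ray(n,u,v):
    c=C[n]; Rm=cv2.Rodrigues(c['rvec'])[0]; o=-Rm.T@c['tvec']; d=Rm.T@np.linalg.inv(c['mtx'])@np.array([u,v,1.]); return o,d/np.linalg.norm(d)
def onz(n,u,v,z):
    o,d=ray(n,u,v); return o+d*(z-o[2])/d[2]
def proj(n,p):
    c=C[n]; return cv2.projectPoints(np.array(p,float).reshape(-1,1,3),c['rvec'],c['tvec'],c['mtx'],None)[0].reshape(-1,2)
def tri(u1,u2):
    (o1,d1),(o2,d2)=ray("side",*u1),ray("top",*u2)
    A=np.stack([d1,-d2],1); t=np.linalg.lstsq(A,o2-o1,rcond=None)[0]; a,b=o1+d1*t[0],o2+d2*t[1]; return (a+b)/2,np.linalg.norm(a-b)
def crop(n,im,x0,y0,x1,y1,s,name):
    a=cv2.resize(im[y0:y1,x0:x1,::-1],None,fx=s,fy=s,interpolation=cv2.INTER_CUBIC); cv2.imwrite(f"pics/{name}.png",a)
E
python3 - <<'E'
from h import *
t=cv2.imread("pics/top0.png")[:,:,::-1]; s=cv2.imread("pics/side0.png")[:,:,::-1]
crop("top",t,235,170,395,290,5,"t1"); crop("side",s,220,190,420,340,4,"s1"); crop("top",t,395,180,495,330,4,"t2");crop("side",s,230,330,410,480,4,"s2")
E
```

```text
(no output)
```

View pics/t1.png

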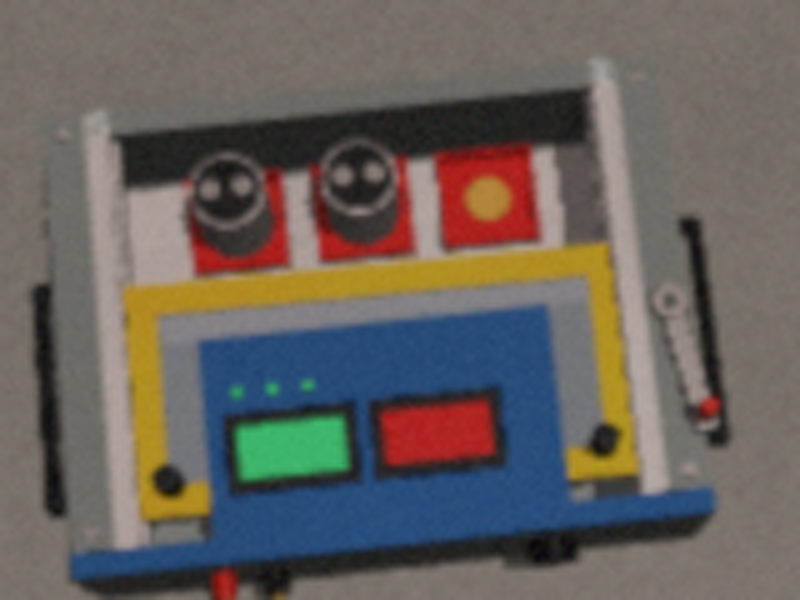

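View pics/s1.png

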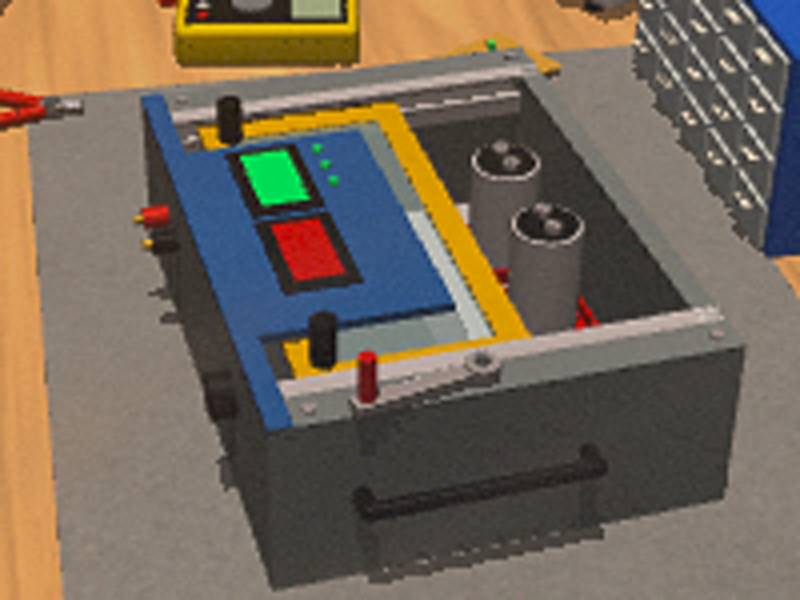

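View pics/s2.png

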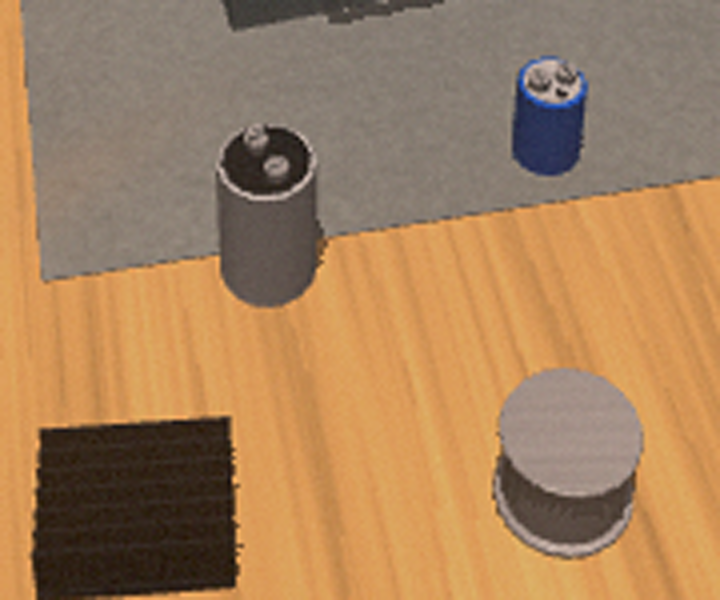

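View pics/t2.png

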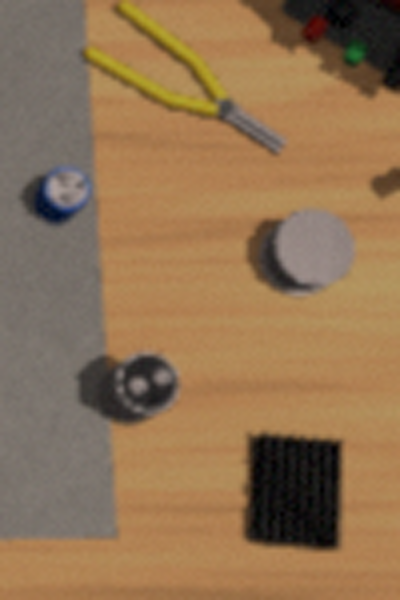

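Top crop t1: gold bay disc at (488,199), cap tops at (228,188) and (358,177), deck far corners at (200,340) and (548,306), catch pivot at (670,300), pin at (709,405), knobs at (168,480) and (604,438). Side crop s1: cap tops at (505,162) and (547,225), pivot at (483,367), knob tops at (229,102) and (322,321). Next I'll fit the box pose from these points.

```bash
cat > fit.py <<'E'
from h import *
from scipy.optimize import least_squares
T=lambda u,v:(235+(u+.5)/5-.5,170+(v+.5)/5-.5)
S=lambda u,v:(220+(u+.5)/4-.5,190+(v+.5)/4-.5)
S2=lambda u,v:(230+(u+.5)/4-.5,330+(v+.5)/4-.5)
T2=lambda u,v:(395+(u+.5)/4-.5,180+(v+.5)/4-.5)
obs=[("top",T(488,199),(83,-78,12)),("top",T(228,188),(83,78,87)),("top",T(358,177),(83,0,87)),
("top",T(200,340),(-12,100,114.5)),("top",T(548,306),(-12,-100,114.5)),("top",T(670,300),(-19.5,-168,123)),
("side",S(505,162),(83,78,87)),("side",S(547,225),(83,0,87)),("side",S(483,364),(-19.5,-168,124)),
("side",S(455,305),(-12,-100,114.5)),("side",S(362,128),(-12,100,114.5)),
("top",T(437,155),(113,-48,20)),("top",T(531,147),(113,-108,20)),("top",T(540,240),(53,-108,20)),("top",T(443,250),(53,-48,20))]
def w(p,q): return np.array([p[0],p[1],0])+R.from_euler('z',p[2]).apply(q)
def res(p): return np.concatenate([proj(n,w(p,q))[0]-uv for n,uv,q in obs])
f=least_squares(res,[650,0,0],x_scale=[10,10,.1],loss='soft_l1')
B=f.x
def inv(P): return R.from_euler('z',-B[2]).apply(np.array(P)-[B[0],B[1],0])
E
python3 - <<'E'
from fit import *
print(B,np.degrees(B[2])); print(f.fun.reshape(-1,2).round(1))
bay=w(B,(83,-78,12)); print("bay",bay)
for n,tt,ss in [("kL",T(169,474),S(229,100)),("kR",T(604,432),S(322,319)),("pin top",T(711,402),S(367,355))]:
    P,e=tri(ss,tt); print(n,P,e,inv(P))
# loose cap top circle centre
P,e=tri(S2(266,163),T2(147,382)); print("cap",P,e, onz("top",*T2(147,382),75),onz("side",*S2(266,163),75))
print("blue",onz("top",*T2(66,187),50),"spool",onz("top",*T2(315,248),45))
E
```

```text
[5.64817951e+02 8.30662157e+00 9.14509627e-02] 5.239754197077235
[[ 0.3  0. ]
 [ 0.1  0.4]
 [ 0.4 -0.1]
 [-0.3  0. ]
 [ 0.2 -0.3]
 [ 0.2  0.3]
 [-0.  -0.7]
 [-0.1 -0.7]
 [-0.4 -0.8]
 [-0.2 -1.1]
 [-1.1 -0.3]
 [-0.  -0.2]
 [ 0.3 -0.5]
 [ 0.7 -0.6]
 [ 0.7 -0.6]]
bay [654.59435351 -61.78758364  12.        ]
kL [462.91189011 119.75968829 135.57747967] 1.6354002292079497 [-91.3019346  120.29375763 135.57747967]
kR [ 483.18464405 -120.1371533   132.85830632] 2.9721454324833303 [ -93.0221248  -120.4520006   132.85830632]
pin top [ 496.41693448 -177.80242001  150.04508565] 2.193963050329472 [ -85.11132504 -179.08471964  150.04508565]
cap [ 436.60883045 -341.79009933   70.75121814] 1.1823787191502801 [ 436.64173645 -340.76849502   75.        ] [ 435.46197936 -345.58338892   75.        ]
blue [ 587.60930011 -295.69633836   50.        ] spool [ 539.6017748  -479.83077626   45.        ]
```

Run:
```python
from fit import *
o=robot.get_obs(); q=o['orientation']; r0=R.from_quat(q[[1,2,3,0]]); M=r0.as_matrix(); print(M.round(3))
p=o['tcp_pos']; N=30
tx=B[2]; cur=np.arctan2(M[1,0],M[0,0]); tot=np.angle(np.exp(1j*(tx-cur))); 
if tot>0: tot-=2*np.pi
print(np.degrees([cur,tx,tot]))
a0,r_0=np.arctan2(p[1],p[0]),np.hypot(*p[:2]); c=np.array([436.5,-342]); a1,r1=np.arctan2(c[1],c[0]),np.hypot(*c)
P=lambda s:np.array([(r_0+(r1-r_0)*s)*np.cos(a0+(a1-a0)*s),(r_0+(r1-r_0)*s)*np.sin(a0+(a1-a0)*s),p[2]])
for i in range(N):
    Ri=R.from_euler('z',tot*i/N)*r0
    print(Ri.inv().apply(P((i+1)/N)-P(i/N)).round(1), round(-tot/N,4))
```

```text
[[-0.918  0.396 -0.   ]
 [ 0.396  0.918 -0.001]
 [-0.    -0.001 -1.   ]]
[ 156.69117337    5.2397542  -151.45141918]
[-40.9  -5.3   0. ] 0.0881
[-40.7  -4.1   0. ] 0.0881
[-40.6  -3.    0. ] 0.0881
[-40.4  -1.9   0. ] 0.0881
[-40.2  -0.9   0. ] 0.0881
[-40.    0.2   0. ] 0.0881
[-39.7   1.3   0. ] 0.0881
[-39.4   2.3   0. ] 0.0881
[-39.1   3.3  -0. ] 0.0881
[-38.8   4.3  -0. ] 0.0881
[-38.4   5.3  -0. ] 0.0881
[-38.    6.3  -0. ] 0.0881
[-37.6   7.3  -0. ] 0.0881
[-37.1   8.2  -0. ] 0.0881
[-36.7   9.1  -0. ] 0.0881
[-36.2  10.   -0. ] 0.0881
[-35.7  10.9  -0. ] 0.0881
[-35.1  11.8  -0. ] 0.0881
[-34.6  12.6  -0. ] 0.0881
[-34.   13.4  -0. ] 0.0881
[-33.4  14.2  -0. ] 0.0881
[-32.8  15.   -0. ] 0.0881
[-32.2  15.8  -0. ] 0.0881
[-31.6  16.5  -0. ] 0.0881
[-30.9  17.2  -0. ] 0.0881
[-30.2  17.9  -0. ] 0.0881
[-29.5  18.5  -0. ] 0.0881
[-28.8  19.2  -0. ] 0.0881
[-28.1  19.8  -0. ] 0.0881
[-27.4  20.4  -0. ] 0.0881
```

send_rows(series=[[[-40, -5, 0, 0, 0, 0.088, 0], [-40, -4, 0, 0, 0, 0.088, 0], [-40, -3, 0, 0, 0, 0.088, 0], [-40, -2, 0, 0, 0, 0.088, 0], [-40, -1, 0, 0, 0, 0.088, 0], [-40, 0, 0, 0, 0, 0.088, 0], [-40, 1, 0, 0, 0, 0.088, 0], [-39, 2, 0, 0, 0, 0.088, 0], [-39, 3, 0, 0, 0, 0.088, 0], [-39, 4, 0, 0, 0, 0.088, 0]]])

```text
time: 0.93
tcp_pos: [537.1, 333.7, 205.2]
orientation: [0.0, 0.602, 0.799, -0.0]
contact_force: [0.6, -0.2, -1.0]
finger_gap: 0.998
```

send_rows(series=[[[-38, 5, 0, 0, 0, 0.088, 0], [-38, 6, 0, 0, 0, 0.088, 0], [-38, 7, 0, 0, 0, 0.088, 0], [-37, 8, 0, 0, 0, 0.088, 0], [-37, 9, 0, 0, 0, 0.088, 0], [-36, 10, 0, 0, 0, 0.088, 0], [-36, 11, 0, 0, 0, 0.088, 0], [-35, 12, 0, 0, 0, 0.088, 0], [-35, 13, 0, 0, 0, 0.088, 0], [-34, 13, 0, 0, 0, 0.088, 0]]])

```text
time: 1.77
tcp_pos: [589.6, -34.0, 205.3]
orientation: [0.0, 0.885, 0.466, -0.0]
contact_force: [0.8, -0.1, 0.3]
finger_gap: 0.997
```

send_rows(series=[[[-33, 14, 0, 0, 0, 0.088, 0], [-33, 15, 0, 0, 0, 0.088, 0], [-32, 16, 0, 0, 0, 0.088, 0], [-32, 16, 0, 0, 0, 0.088, 0], [-31, 17, 0, 0, 0, 0.088, 0], [-30, 18, 0, 0, 0, 0.088, 0], [-29, 19, 0, 0, 0, 0.088, 0], [-29, 19, 0, 0, 0, 0.088, 0], [-28, 20, 0, 0, 0, 0.088, 0], [-27, 20, 0, 0, 0, 0.088, 0]]])

```text
time: 2.6
tcp_pos: [432.9, -342.4, 205.4]
orientation: [0.0, 0.999, 0.045, -0.0]
contact_force: [0.1, -0.3, -0.4]
finger_gap: 1.002
```

send_rows(series=[[[4, 0, 0, 0, 0, 0.0, 0], [0, 0, 30, 0, 0, 0, 0], [0, 0, 30, 0, 0, 0, 0], [0, 0, 20, 0, 0, 0, 0], [0, 0, 0, 0, 0, 0, 0]]])

```text
time: 3.02
tcp_pos: [436.5, -339.1, 122.1]
orientation: [-0.001, 0.999, 0.048, -0.002]
contact_force: [-0.5, 0.4, -0.2]
finger_gap: 0.997
```

Run:
```python
from h import *
t=snapshot("top"); s=snapshot("side")
crop("top",t,375,200,495,320,5,"t3"); crop("side",s,220,280,380,420,5,"s3"); print(robot.get_obs()['tcp_pos'])
```

```text
[ 437.83035917 -340.79000749  125.67153639]
```

View pics/s3.png

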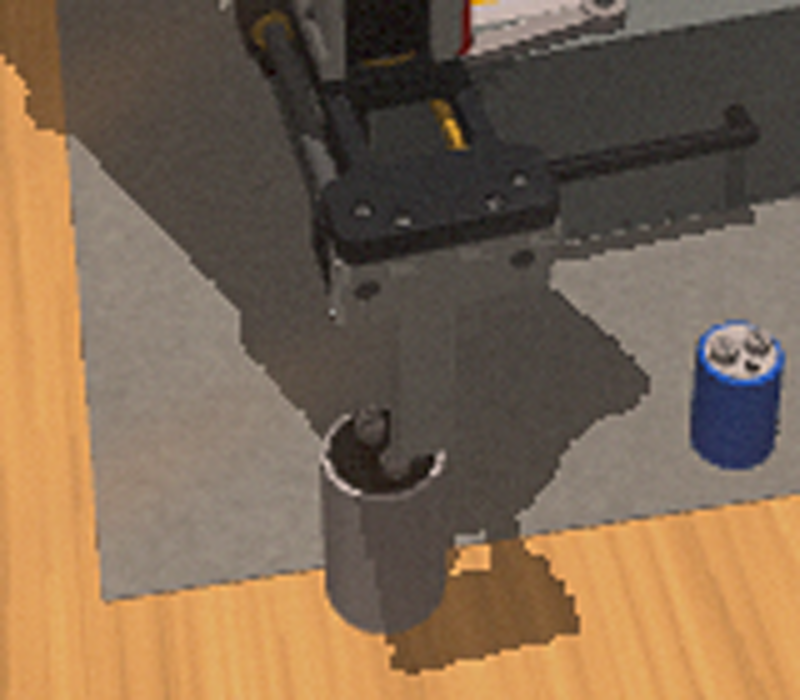

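View pics/t3.png

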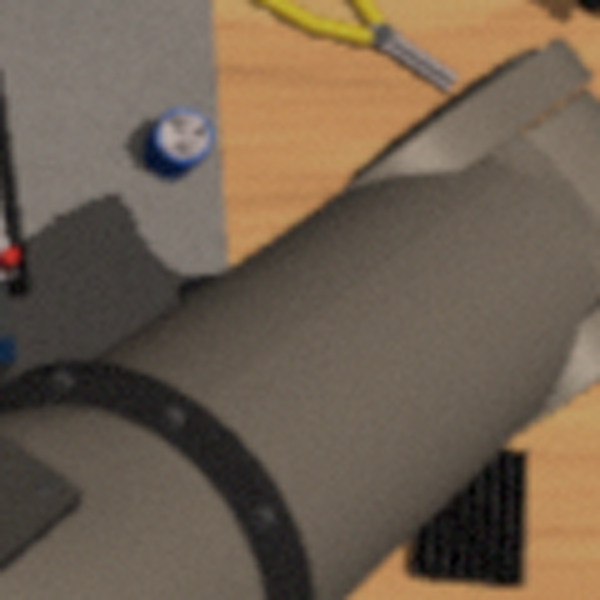

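The side view shows the near finger tip at crop (425,460), just above the can, whose top centre is at about (383,455). I'll check both against the projection.

Run:
```python
from h import *
f=lambda p:((proj("side",p)[0]-[220,280]+.5)*5-.5).round(0)
print("finger tip exp",f((433.5,-390,125.7)),f((432.5,-399,125.7)),"cap top exp",f((436.5,-342,75)),f((438,-342,75)), f((436.5,-346,75)),"bottom",f((436.5,-342,0)))
```

```text
finger tip exp [396. 452.] [398. 473.] cap top exp [384. 446.] [388. 445.] [386. 454.] bottom [386. 581.]
```

send_rows(series=[[[-1, 2, 25, 0, 0, 0, 0], [0, 0, 25, 0, 0, 0, 0], [0, 0, 20, 0, 0, 0, 0], [0, 0, 12, 0, 0, 0, 0], [0, 0, 8, 0, 0, 0, 0], [0, 0, 0, 0, 0, 0, 0]]])

```text
time: 3.62
tcp_pos: [437.5, -342.8, 35.4]
orientation: [-0.0, 0.999, 0.047, -0.0]
contact_force: [-1.2, -0.2, -0.1]
finger_gap: 0.996
```

send_rows(series=[[[0, 0, 0, 0, 0, 0, 0.3], [0, 0, 0, 0, 0, 0, 0.5], [0, 0, 0, 0, 0, 0, 0.7], [0, 0, 0, 0, 0, 0, 0.8], [0, 0, 0, 0, 0, 0, 0.8], [0, 0, 0, 0, 0, 0, 0.8]]])

```text
time: 4.12
tcp_pos: [437.5, -342.8, 35.8]
orientation: [0.0, 0.999, 0.047, 0.0]
contact_force: [0.7, -0.1, 0.3]
finger_gap: 0.608
```

send_rows(series=[[[0, 0, 0, 0, 0, 0, 0.8], [0, 0, 0, 0, 0, 0, 0.8], [0, 0, 0, 0, 0, 0, 0.8]]])

```text
time: 4.37
tcp_pos: [437.3, -342.8, 35.6]
orientation: [-0.0, 0.999, 0.047, 0.0]
contact_force: [-0.3, 0.6, 2.9]
finger_gap: 0.485
```

send_rows(series=[[[0, 0, -5, 0, 0, 0, 0.8], [0, 0, -15, 0, 0, 0, 0.8], [0, 0, -20, 0, 0, 0, 0.8], [0, 0, -25, 0, 0, 0, 0.8], [0, 0, -30, 0, 0, 0, 0.8], [0, 0, -30, 0, 0, 0, 0.8], [0, 0, -25, 0, 0, 0, 0.8], [0, 0, -15, 0, 0, 0, 0.8], [0, 0, -5, 0, 0, 0, 0.8]]])

```text
time: 5.12
tcp_pos: [437.9, -343.4, 207.9]
orientation: [0.0, 0.999, 0.047, 0.001]
contact_force: [0.0, 0.5, -1.5]
finger_gap: 0.488
```

send_rows(series=[[[10, -11, 0, 0, 0, 0, 0.8], [20, -22, 0, 0, 0, 0, 0.8], [23, -25, 0, 0, 0, 0, 0.8], [26, -28, 0, 0, 0, 0, 0.8], [26, -28, 0, 0, 0, 0, 0.8], [26, -28, 0, 0, 0, 0, 0.8], [26, -28, 0, 0, 0, 0, 0.8], [26, -28, 0, 0, 0, 0, 0.8], [24, -26, 0, 0, 0, 0, 0.8], [20, -20, 0, 0, 0, 0, 0.8]]])

```text
time: 5.95
tcp_pos: [641.1, -75.1, 204.2]
orientation: [-0.0, 0.999, 0.048, -0.001]
contact_force: [-0.2, -0.5, -2.4]
finger_gap: 0.479
```

send_rows(series=[[[11, -12, 0, 0, 0, 0, 0.8], [4, -4, 0, 0, 0, 0, 0.8], [0, 0, 0, 0, 0, 0, 0.8], [0, 0, 0, 0, 0, 0, 0.8]]])

```text
time: 6.28
tcp_pos: [652.7, -62.8, 205.2]
orientation: [0.0, 0.999, 0.047, -0.0]
contact_force: [-1.1, -0.5, -0.6]
finger_gap: 0.484
```

Run:
```python
from fit import *
o=robot.get_obs();p=o['tcp_pos'];q=o['orientation'];M=R.from_quat(q[[1,2,3,0]]).as_matrix()
print(p,np.degrees(np.arctan2(M[1,0],M[0,0])),M[:,2]); d=M.T@(w(B,(83,-78,0))-p); print(d, inv(p))
s=snapshot("side"); crop("side",s,240,120,420,255,4,"s4"); t=snapshot("top"); crop("top",t,235,130,395,250,5,"t4")
```

```text
[652.65558045 -62.77079719 205.15903135] 5.332624081886195 [-9.01696986e-04 -7.37934380e-04 -9.99999321e-01]
[  2.22001927  -0.93231787 205.15641835] [ 80.979538   -78.80204934 205.15903135]
```

View pics/s4.png

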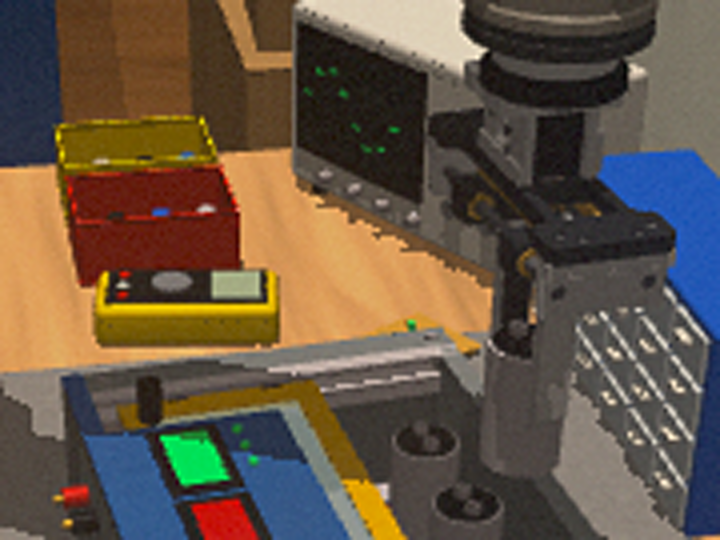

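The side crop shows the can hanging in the grip, with its bottom centre at about (518,463) and its side edges at about 482 and 562. I'll compare that with where the TCP says the can should be.

Run:
```python
from fit import *
f=lambda p:((proj("side",p)[0]-[240,120]+.5)*4-.5).round(0)
p=np.array([652.7,-62.8,0])
for dx in(0,-5,5):
  c=p+[dx,0,0]
  print(dx,"bottom",f(c+[0,0,169.5]),"edge", f(c+[0,0,200]-23*np.array([.99,-.13,0])),f(c+[0,0,200]+23*np.array([.99,-.13,0])),"top",f(c+[0,0,244.5]))
print("finger",f(p+[2.6,-35,205]),f(p+[2.6-8,-35,205]),f(p+[2.6+8,-35,205]))
for y in(78,0):print(f(w(B,(83,y,87))))
```

```text
0 bottom [521. 455.] edge [484. 410.] [565. 408.] top [531. 339.]
-5 bottom [512. 456.] edge [475. 411.] [557. 409.] top [522. 340.]
5 bottom [529. 455.] edge [493. 409.] [574. 407.] top [540. 338.]
finger [549. 433.] [535. 435.] [563. 432.]
[425. 439.]
[467. 502.]
```

View pics/t4.png

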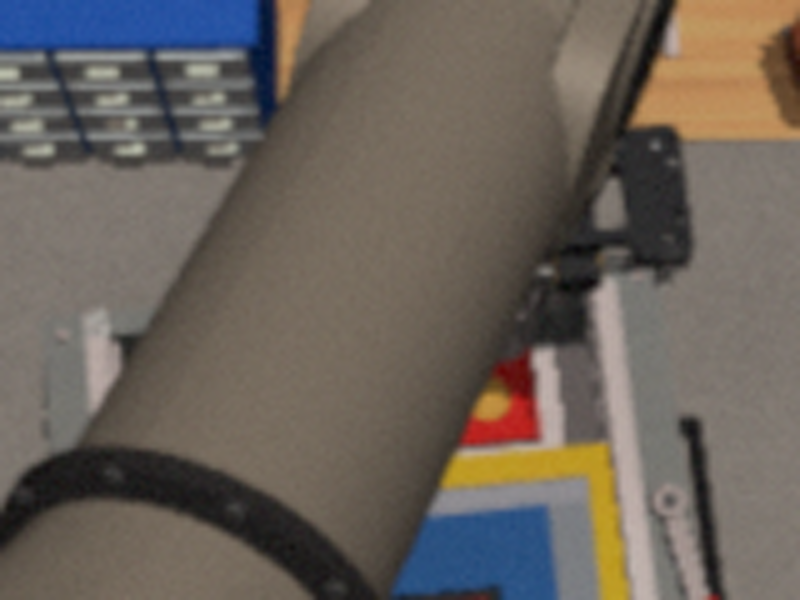

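send_rows(series=[[[2, -1, 10, 0, 0, 0, 0.8], [0, 0, 20, 0, 0, 0, 0.8], [0, 0, 25, 0, 0, 0, 0.8], [0, 0, 25, 0, 0, 0, 0.8], [0, 0, 20, 0, 0, 0, 0.8], [0, 0, 15, 0, 0, 0, 0.8], [0, 0, 10, 0, 0, 0, 0.8], [0, 0, 5, 0, 0, 0, 0.8], [0, 0, 0, 0, 0, 0, 0.8], [0, 0, 0, 0, 0, 0, 0.8]]])

```text
time: 7.22
tcp_pos: [655.9, -60.2, 76.1]
orientation: [0.0, 0.999, 0.047, 0.0]
contact_force: [-1.1, -0.1, -2.5]
finger_gap: 0.486
```

Run:
```python
from fit import *
o=robot.get_obs();p=o['tcp_pos']; print(p,inv(p))
s=snapshot("side"); crop("side",s,290,180,410,290,6,"s5")
f=lambda p:((proj("side",p)[0]-[290,180]+.5)*6-.5).round(0)
print("cap top exp", f(p+[0,0,39.4]), "edges",f(p+[-23,0,39.4]),f(p+[23,0,39.4]))
```

```text
[655.93235191 -60.16488384  76.12241917] [ 84.48059798 -76.50627177  76.12241917]
cap top exp [477. 436.] edges [420. 442.] [533. 430.]
```

View pics/s5.png

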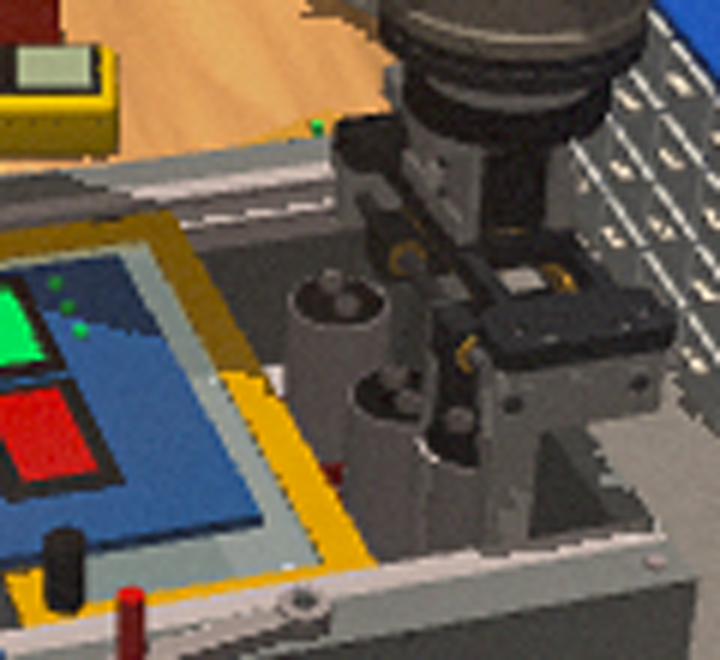

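The can's left rim is at crop x≈418, where 420 was expected, so the grip is true. I'll trim the position and lower the can gently.

send_rows(series=[[[-1.5, 1.5, 4, 0, 0, 0, 0.8], [0, 0, 6, 0, 0, 0, 0.8], [0, 0, 6, 0, 0, 0, 0.8], [0, 0, 4, 0, 0, 0, 0.8], [0, 0, 3, 0, 0, 0, 0.8], [0, 0, 2, 0, 0, 0, 0.8], [0, 0, 0, 0, 0, 0, 0.8], [0, 0, 0, 0, 0, 0, 0.8]]])

```text
time: 7.93
tcp_pos: [654.2, -61.6, 50.4]
orientation: [0.0, 0.999, 0.047, -0.0]
contact_force: [-0.2, 0.3, -2.6]
finger_gap: 0.487
```

send_rows(series=[[[0, 0, 1, 0, 0, 0, 0.8], [0, 0, 0, 0, 0, 0, 0.8], [0, 0, 0, 0, 0, 0, 0.8]]])

```text
time: 8.18
tcp_pos: [654.2, -61.5, 49.6]
orientation: [0.0, 0.999, 0.047, 0.0]
contact_force: [-0.5, -1.2, -1.9]
finger_gap: 0.486
```

send_rows(series=[[[0, 0, 1, 0, 0, 0, 0.8], [0, 0, 0, 0, 0, 0, 0.8], [0, 0, 0, 0, 0, 0, 0.8]]])

```text
time: 8.43
tcp_pos: [654.2, -61.5, 48.5]
orientation: [0.0, 0.999, 0.047, -0.0]
contact_force: [-0.4, 0.3, -2.3]
finger_gap: 0.486
```

send_rows(series=[[[0, 0, 1, 0, 0, 0, 0.8], [0, 0, 0, 0, 0, 0, 0.8], [0, 0, 0, 0, 0, 0, 0.8]]])

```text
time: 8.68
tcp_pos: [654.3, -61.5, 47.6]
orientation: [0.0, 0.999, 0.047, 0.0]
contact_force: [-0.6, 0.1, 1.6]
finger_gap: 0.486
```

Contact with the floor: the vertical force changed from -2.3 to +1.6 N. I'll lower slightly more, then release to a limited opening.

send_rows(series=[[[0, 0, 0.4, 0, 0, 0, 0.8], [0, 0, 0, 0, 0, 0, 0.8], [0, 0, 0, 0, 0, 0, 0.45], [0, 0, 0, 0, 0, 0, 0.4], [0, 0, 0, 0, 0, 0, 0.38], [0, 0, 0, 0, 0, 0, 0.38]]])

```text
time: 9.18
tcp_pos: [654.2, -61.5, 47.0]
orientation: [0.0, 0.999, 0.047, -0.0]
contact_force: [0.1, 0.5, -1.5]
finger_gap: 0.617
```

send_rows(series=[[[0, 0, -5, 0, 0, 0, 0.38], [0, 0, -10, 0, 0, 0, 0.38], [0, 0, -20, 0, 0, 0, 0.38], [0, 0, -25, 0, 0, 0, 0.38], [0, 0, -25, 0, 0, 0, 0.38], [0, 0, -25, 0, 0, 0, 0.5], [0, 0, -25, 0, 0, 0, 0.8], [-30, -10, -10, 0, 0, 0, 1], [-35, -15, 0, 0, 0, 0, 1], [-40, -10, 0, 0, 0, 0, 1]]])

```text
time: 10.02
tcp_pos: [546.0, -36.3, 192.8]
orientation: [0.0, 0.999, 0.047, 0.001]
contact_force: [-0.6, 0.1, 0.9]
finger_gap: 0.302
```

Run:
```python
from fit import *
o=robot.get_obs();p=o['tcp_pos']; print(p,inv(p))
s=snapshot("side"); crop("side",s,220,190,420,340,4,"s6"); t=snapshot("top"); crop("top",t,235,170,395,290,5,"t6")
f=lambda p:((proj("side",p)[0]-[220,190]+.5)*4-.5).round(0)
print("cap top exp",f(w(B,(83,-78,87))))
```

```text
[546.04527129 -36.28210835 192.83576748] [-22.76623497 -42.68801817 192.83576748]
cap top exp [593. 292.]
```

View pics/s6.png

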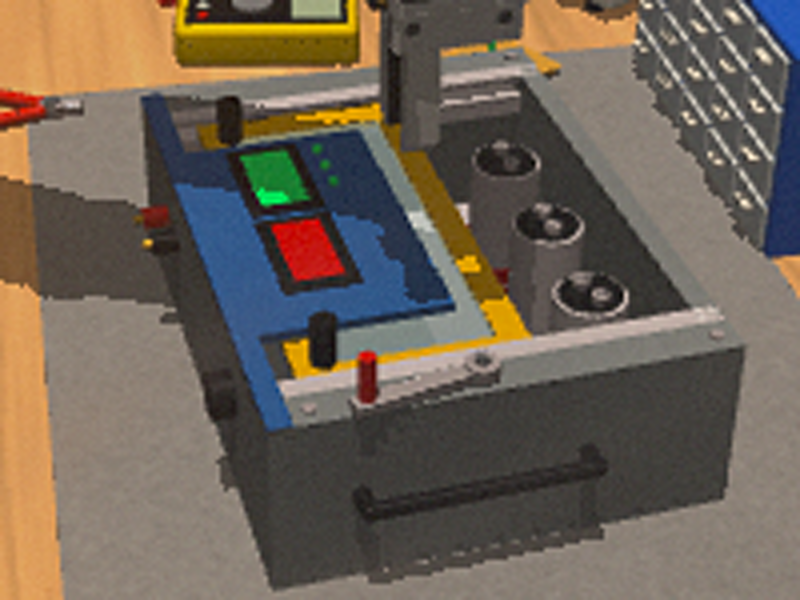

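View pics/t6.png

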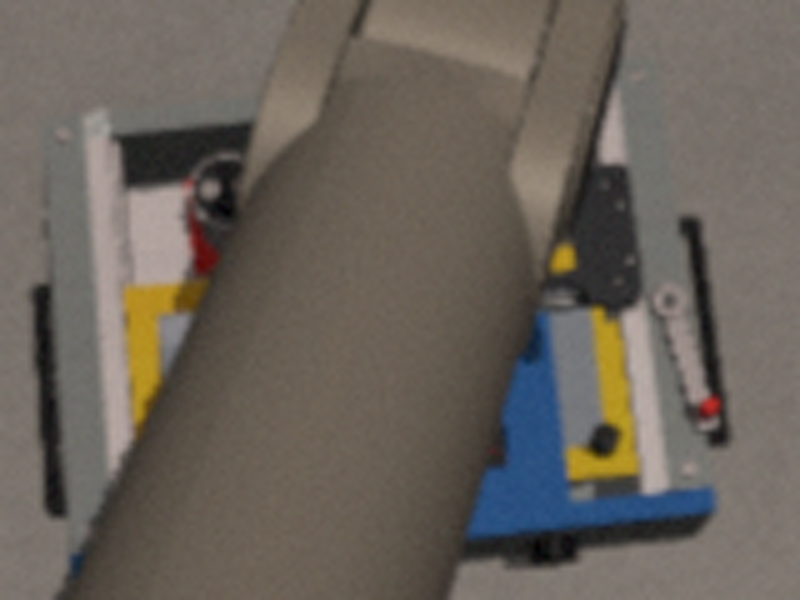

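The loaded can's top is at crop (590,293); (593,292) was expected. It stands upright and level with the other two. Next is the near side of the right knob.

send_rows(series=[[[-28, 20, 0, 0, 0, 0, 1], [-35, 26, 0, 0, 0, 0, 1], [-30, 23, 0, 0, 0, 0, 1], [-12, 9, 0, 0, 0, 0, 1], [0, 0, 0, 0, 0, 0, 1], [0, 0, 20, 0, 0, 0, 1], [0, 0, 20, 0, 0, 0, 1], [0, 0, 0, 0, 0, 0, 1]]])

```text
time: 10.78
tcp_pos: [449.9, -122.3, 150.3]
orientation: [0.0, 0.999, 0.048, -0.001]
contact_force: [-0.5, 0.1, -0.8]
finger_gap: 0.005
```

```bash
cat > st.py <<'E'
from fit import *
o=robot.get_obs();p=o['tcp_pos']; M=R.from_quat(o['orientation'][[1,2,3,0]]).as_matrix()
print(o['time'].__round__(2),inv(p).round(1),"yaw-B",np.degrees(np.arctan2(M[1,0],M[0,0])-B[2]).round(2),"F",R.from_euler('z',-B[2]).apply(o['contact_force']).round(1),"gap",round(o['finger_gap'],3))
E
python3 - <<'E'
from st import *
s=snapshot("side"); crop("side",s,250,170,390,310,5,"s7"); print(s.shape)
f=lambda p:((proj("side",p)[0]-[250,170]+.5)*5-.5).round(0)
print(f(p))
E
```

```text
10.78 [-126.4 -119.6  150.3] yaw-B 0.21 F [-0.5  0.1 -0.8] gap 0.005
(480, 640, 3)
[179. 477.]
```

View pics/s7.png

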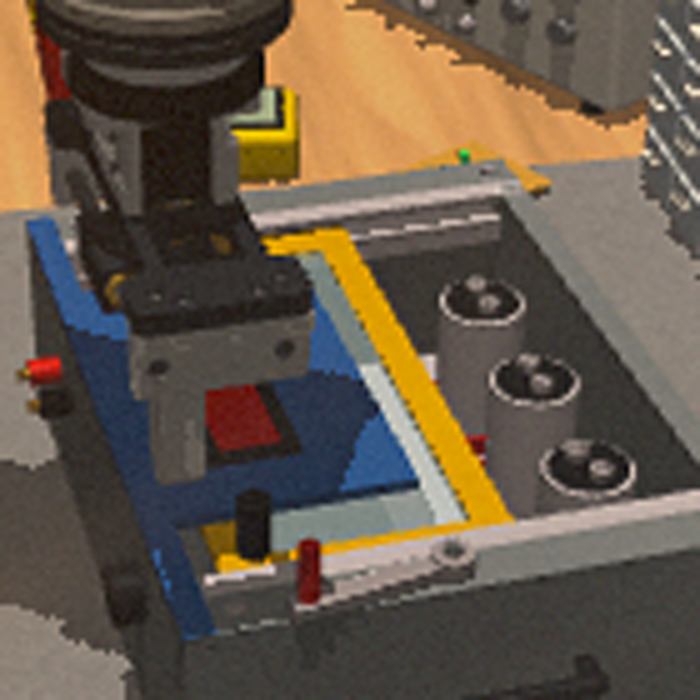

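The closed tip at (180,475) stands behind the right knob at (253,520). I'll lower it and begin the first push.

send_rows(series=[[[0, 0, 14, 0, 0, 0, 1], [0, 0, 14, 0, 0, 0, 1], [0, 0, 0, 0, 0, 0, 1], [6, 0, 0, 0, 0, 0, 1], [5, 0, 0, 0, 0, 0, 1], [4, 0, 0, 0, 0, 0, 1]]])

```text
time: 11.33
tcp_pos: [466.8, -121.4, 125.2]
orientation: [-0.0, 0.999, 0.048, 0.0]
contact_force: [-4.6, -1.5, 1.9]
finger_gap: 0.007
```

send_rows(series=[[[3, 0, 0, 0, 0, 0, 1], [3, 0, 0, 0, 0, 0, 1], [2, 0, 0, 0, 0, 0, 1]]])

```text
time: 11.58
tcp_pos: [473.6, -120.8, 124.2]
orientation: [0.0, 0.999, 0.047, -0.0]
contact_force: [-4.6, -1.3, 1.5]
finger_gap: 0.005
```

```bash
python3 -c "import st"
```

```text
11.58 [-102.6 -120.2  124.2] yaw-B 0.18 F [-4.7 -0.9  1.5] gap 0.005
```

send_rows(series=[[[-9, 0, 0, 0, 0, 0, 1], [-9, -25, 0, 0, 0, 0, 1], [0, -38, 0, 0, 0, 0, 1], [0, -38, 0, 0, 0, 0, 1], [0, -38, 0, 0, 0, 0, 1], [0, -38, 0, 0, 0, 0, 1], [0, -38, 0, 0, 0, 0, 1], [0, -27, 0, 0, 0, 0, 1], [0, 0, 0, 0, 0, 0, 1], [5, 0, 0, 0, 0, 0, 1]]])

```text
time: 12.42
tcp_pos: [436.8, 120.3, 124.1]
orientation: [-0.0, 0.999, 0.049, -0.0]
contact_force: [0.0, -0.6, -0.1]
finger_gap: 0.006
```

send_rows(series=[[[5, 0, 0, 0, 0, 0, 1], [3, 0, 0, 0, 0, 0, 1], [3, 0, 0, 0, 0, 0, 1], [3, 0, 0, 0, 0, 0, 1]]])

```text
time: 12.75
tcp_pos: [451.4, 119.3, 123.9]
orientation: [0.0, 0.999, 0.046, -0.001]
contact_force: [-4.5, 0.9, 2.4]
finger_gap: 0.005
```

```bash
python3 -c "
from st import *
s=snapshot('side'); crop('side',s,250,170,390,310,5,'s8')"
```

```text
12.75 [-102.8  120.9  123.9] yaw-B 0.08 F [-4.4  1.4  2.4] gap 0.005
```

View pics/s8.png

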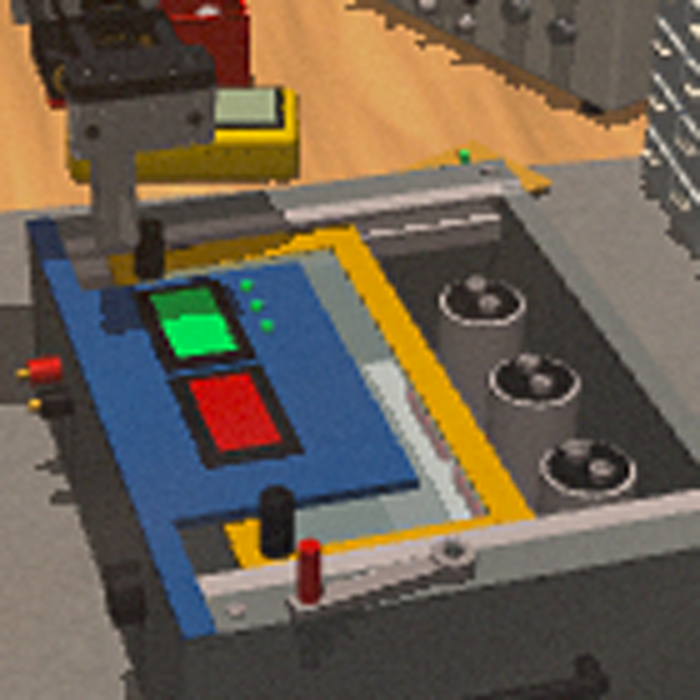

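Both knobs are level now, with the tool at x≈-103 for each. The left knob is at (150,250) and the right at (277,522). I'll keep alternating in steps of about 16 mm, so neither end leads by more than 8–9 mm.

send_rows(series=[[[3, 0, 0, 0, 0, 0, 1], [3, 0, 0, 0, 0, 0, 1], [3, 0, 0, 0, 0, 0, 1], [0, 0, 0, 0, 0, 0, 1], [-10, 0, 0, 0, 0, 0, 1], [-5, 25, 0, 0, 0, 0, 1], [0, 38, 0, 0, 0, 0, 1], [0, 38, 0, 0, 0, 0, 1], [0, 38, 0, 0, 0, 0, 1], [0, 38, 0, 0, 0, 0, 1]]])

```text
time: 13.63
tcp_pos: [461.9, -57.9, 124.3]
orientation: [-0.0, 0.999, 0.048, 0.001]
contact_force: [1.2, 0.2, -0.7]
finger_gap: 0.005
```

send_rows(series=[[[0, 38, 0, 0, 0, 0, 1], [0, 27, 0, 0, 0, 0, 1], [0, 0, 0, 0, 0, 0, 1], [5, 0, 0, 0, 0, 0, 1], [3, 0, 0, 0, 0, 0, 1], [3, 0, 0, 0, 0, 0, 1], [3, 0, 0, 0, 0, 0, 1], [3, 0, 0, 0, 0, 0, 1], [3, 0, 0, 0, 0, 0, 1], [0, 0, 0, 0, 0, 0, 1]]])

```text
time: 14.47
tcp_pos: [489.2, -118.6, 124.1]
orientation: [0.0, 0.999, 0.048, 0.0]
contact_force: [-0.3, 0.3, 1.3]
finger_gap: 0.003
```

```bash
python3 -c "
from st import *
s=snapshot('side'); crop('side',s,250,170,390,310,5,'s9')"
```

```text
14.47 [ -86.9 -119.5  124.1] yaw-B 0.26 F [-0.2  0.3  1.3] gap 0.003
```

View pics/s9.png

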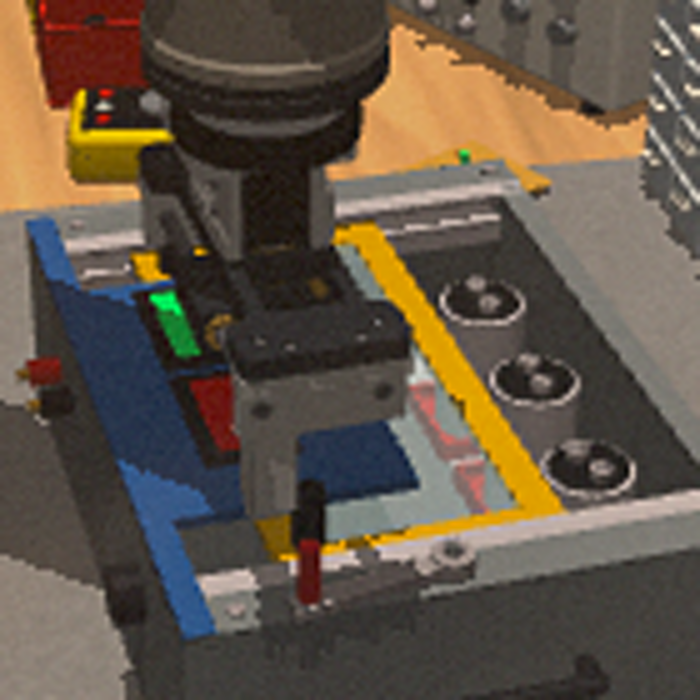

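The right knob has gone forward freely, now at (311,510), and the cover is still square. Continuing.

send_rows(series=[[[-10, 0, 0, 0, 0, 0, 1], [-7, -25, 0, 0, 0, 0, 1], [0, -38, 0, 0, 0, 0, 1], [0, -38, 0, 0, 0, 0, 1], [0, -38, 0, 0, 0, 0, 1], [0, -38, 0, 0, 0, 0, 1], [0, -38, 0, 0, 0, 0, 1], [0, -27, 0, 0, 0, 0, 1], [0, 0, 0, 0, 0, 0, 1], [5, 0, 0, 0, 0, 0, 1]]])

```text
time: 15.35
tcp_pos: [452.5, 121.7, 124.0]
orientation: [-0.0, 0.999, 0.049, -0.0]
contact_force: [-0.3, -1.7, 0.3]
finger_gap: 0.004
```

send_rows(series=[[[5, 0, 0, 0, 0, 0, 1], [3, 0, 0, 0, 0, 0, 1], [3, 0, 0, 0, 0, 0, 1], [3, 0, 0, 0, 0, 0, 1], [3, 0, 0, 0, 0, 0, 1], [3, 0, 0, 0, 0, 0, 1]]])

```text
time: 15.85
tcp_pos: [473.3, 121.7, 123.9]
orientation: [0.0, 0.999, 0.047, -0.001]
contact_force: [-5.7, 0.7, 2.6]
finger_gap: 0.007
```

```bash
python3 -c "
from st import *"
```

```text
15.85 [-80.8 121.3 123.9] yaw-B 0.12 F [-5.6  1.2  2.6] gap 0.007
```

send_rows(series=[[[2, 0, 0, 0, 0, 0, 1], [0, 0, 0, 0, 0, 0, 1], [-10, 0, 0, 0, 0, 0, 1], [-8, 25, 0, 0, 0, 0, 1], [0, 38, 0, 0, 0, 0, 1], [0, 38, 0, 0, 0, 0, 1], [0, 38, 0, 0, 0, 0, 1], [0, 38, 0, 0, 0, 0, 1], [0, 38, 0, 0, 0, 0, 1], [0, 27, 0, 0, 0, 0, 1]]])

```text
time: 16.68
tcp_pos: [479.9, -123.2, 124.5]
orientation: [0.0, 0.999, 0.046, 0.001]
contact_force: [-0.0, -0.1, 0.4]
finger_gap: 0.002
```

send_rows(series=[[[0, 0, 0, 0, 0, 0, 1], [5, 0, 0, 0, 0, 0, 1], [3, 0, 0, 0, 0, 0, 1], [3, 0, 0, 0, 0, 0, 1], [3, 0, 0, 0, 0, 0, 1], [3, 0, 0, 0, 0, 0, 1], [3, 0, 0, 0, 0, 0, 1], [3, 0, 0, 0, 0, 0, 1], [3, 0, 0, 0, 0, 0, 1]]])

```text
time: 17.43
tcp_pos: [506.7, -117.2, 124.0]
orientation: [0.0, 0.999, 0.048, -0.0]
contact_force: [-2.2, -0.9, -0.5]
finger_gap: 0.003
```

```bash
python3 -c "
from st import *
s=snapshot('side'); crop('side',s,250,170,390,310,5,'s10')"
```

```text
17.43 [ -69.4 -119.7  124. ] yaw-B 0.21 F [-2.3 -0.7 -0.5] gap 0.003
```

View pics/s10.png

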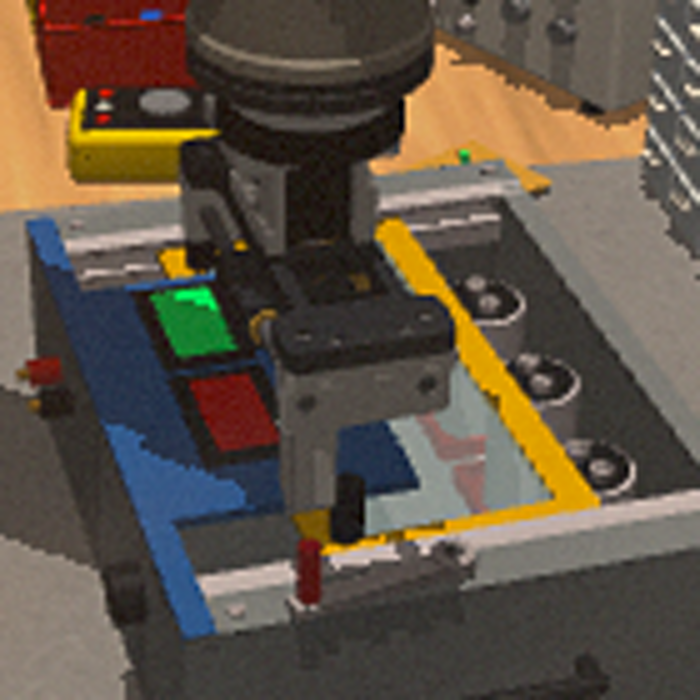

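The cover keeps advancing, with the right knob now at (349,508). Continuing.

send_rows(series=[[[-10, 0, 0, 0, 0, 0, 1], [-8, -25, 0, 0, 0, 0, 1], [0, -38, 0, 0, 0, 0, 1], [0, -38, 0, 0, 0, 0, 1], [0, -38, 0, 0, 0, 0, 1], [0, -38, 0, 0, 0, 0, 1], [0, -38, 0, 0, 0, 0, 1], [0, -27, 0, 0, 0, 0, 1], [0, 0, 0, 0, 0, 0, 1], [5, 0, 0, 0, 0, 0, 1]]])

```text
time: 18.32
tcp_pos: [469.5, 123.4, 124.0]
orientation: [-0.0, 0.999, 0.049, -0.0]
contact_force: [0.1, -0.0, 0.2]
finger_gap: 0.004
```

send_rows(series=[[[4, 0, 0, 0, 0, 0, 1], [3, 0, 0, 0, 0, 0, 1], [3, 0, 0, 0, 0, 0, 1], [3, 0, 0, 0, 0, 0, 1], [3, 0, 0, 0, 0, 0, 1], [3, 0, 0, 0, 0, 0, 1], [3, 0, 0, 0, 0, 0, 1], [0, 0, 0, 0, 0, 0, 1]]])

```text
time: 18.98
tcp_pos: [493.1, 123.8, 124.1]
orientation: [0.0, 0.999, 0.047, 0.0]
contact_force: [-1.0, 0.2, -1.0]
finger_gap: 0.002
```

```bash
python3 -c "
from st import *"
```

```text
18.98 [-60.8 121.5 124.1] yaw-B 0.15 F [-0.9  0.3 -1. ] gap 0.002
```

Left is at -60.8 and right at about -69. Next I'll push the right to about -53.

send_rows(series=[[[-10, 0, 0, 0, 0, 0, 1], [-8, 25, 0, 0, 0, 0, 1], [0, 38, 0, 0, 0, 0, 1], [0, 38, 0, 0, 0, 0, 1], [0, 38, 0, 0, 0, 0, 1], [0, 38, 0, 0, 0, 0, 1], [0, 38, 0, 0, 0, 0, 1], [0, 27, 0, 0, 0, 0, 1], [0, 0, 0, 0, 0, 0, 1], [5, 0, 0, 0, 0, 0, 1]]])

```text
time: 19.82
tcp_pos: [501.4, -119.8, 124.2]
orientation: [0.0, 0.999, 0.045, 0.0]
contact_force: [0.6, 1.4, -0.1]
finger_gap: 0.009
```

send_rows(series=[[[4, 0, 0, 0, 0, 0, 1], [3, 0, 0, 0, 0, 0, 1], [3, 0, 0, 0, 0, 0, 1], [3, 0, 0, 0, 0, 0, 1], [3, 0, 0, 0, 0, 0, 1], [3, 0, 0, 0, 0, 0, 1], [2, 0, 0, 0, 0, 0, 1], [0, 0, 0, 0, 0, 0, 1]]])

```text
time: 20.48
tcp_pos: [523.9, -115.7, 124.0]
orientation: [0.0, 0.999, 0.048, 0.0]
contact_force: [0.4, 0.4, 0.2]
finger_gap: 0.005
```

```bash
python3 -c "
from st import *
s=snapshot('side'); crop('side',s,250,170,390,310,5,'s11')"
```

```text
20.48 [ -52.1 -119.8  124. ] yaw-B 0.21 F [0.4 0.4 0.2] gap 0.005
```

View pics/s11.png

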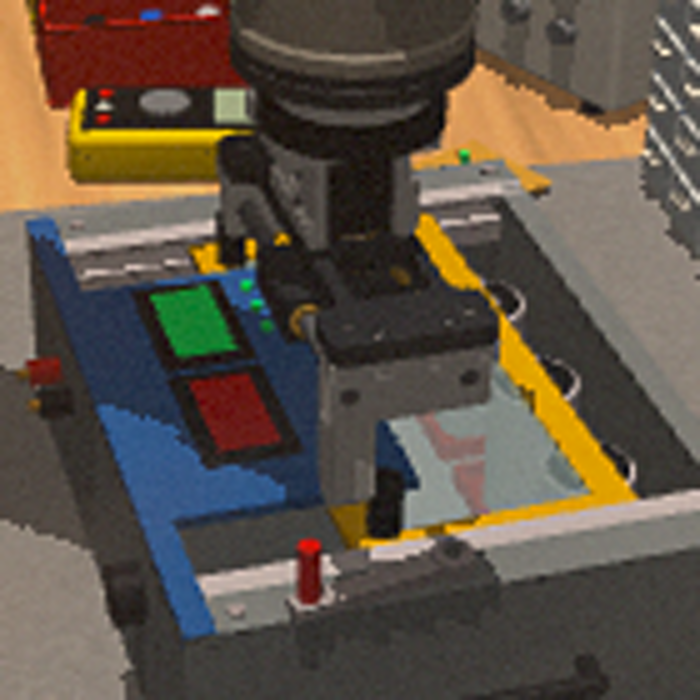

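The right knob is at (386,503) and the cover is gliding normally. The left end is next, to about -44.

send_rows(series=[[[-10, 0, 0, 0, 0, 0, 1], [-8, -25, 0, 0, 0, 0, 1], [0, -38, 0, 0, 0, 0, 1], [0, -38, 0, 0, 0, 0, 1], [0, -38, 0, 0, 0, 0, 1], [0, -38, 0, 0, 0, 0, 1], [0, -38, 0, 0, 0, 0, 1], [0, -27, 0, 0, 0, 0, 1], [0, 0, 0, 0, 0, 0, 1], [5, 0, 0, 0, 0, 0, 1]]])

```text
time: 21.37
tcp_pos: [486.4, 124.8, 124.0]
orientation: [-0.0, 0.999, 0.049, -0.0]
contact_force: [0.0, -1.2, 0.8]
finger_gap: -0.0
```

send_rows(series=[[[4, 0, 0, 0, 0, 0, 1], [3, 0, 0, 0, 0, 0, 1], [3, 0, 0, 0, 0, 0, 1], [3, 0, 0, 0, 0, 0, 1], [3, 0, 0, 0, 0, 0, 1], [3, 0, 0, 0, 0, 0, 1], [3, 0, 0, 0, 0, 0, 1], [0, 0, 0, 0, 0, 0, 1]]])

```text
time: 22.03
tcp_pos: [509.7, 125.1, 123.9]
orientation: [0.0, 0.999, 0.047, -0.0]
contact_force: [-2.2, 1.4, -0.1]
finger_gap: 0.003
```

```bash
python3 -c "
from st import *"
```

```text
22.03 [-44.3 121.3 123.9] yaw-B 0.12 F [-2.1  1.6 -0.1] gap 0.003
```

send_rows(series=[[[-10, 0, 0, 0, 0, 0, 1], [-8, 25, 0, 0, 0, 0, 1], [0, 38, 0, 0, 0, 0, 1], [0, 38, 0, 0, 0, 0, 1], [0, 38, 0, 0, 0, 0, 1], [0, 38, 0, 0, 0, 0, 1], [0, 38, 0, 0, 0, 0, 1], [0, 27, 0, 0, 0, 0, 1], [0, 0, 0, 0, 0, 0, 1], [5, 0, 0, 0, 0, 0, 1]]])

```text
time: 22.87
tcp_pos: [518.1, -118.6, 124.2]
orientation: [0.0, 0.999, 0.045, 0.0]
contact_force: [1.0, 0.7, -0.0]
finger_gap: 0.011
```

send_rows(series=[[[4, 0, 0, 0, 0, 0, 1], [3, 0, 0, 0, 0, 0, 1], [3, 0, 0, 0, 0, 0, 1], [3, 0, 0, 0, 0, 0, 1], [3, 0, 0, 0, 0, 0, 1], [3, 0, 0, 0, 0, 0, 1], [2, 0, 0, 0, 0, 0, 1], [0, 0, 0, 0, 0, 0, 1]]])

```text
time: 23.53
tcp_pos: [540.8, -114.1, 124.0]
orientation: [0.0, 0.999, 0.048, 0.0]
contact_force: [0.1, -0.7, -0.0]
finger_gap: 0.005
```

```bash
python3 -c "
from st import *
s=snapshot('side'); crop('side',s,250,170,390,310,5,'s12')"
```

```text
23.53 [ -35.1 -119.7  124. ] yaw-B 0.21 F [ 0.1 -0.7 -0. ] gap 0.005
```

View pics/s12.png

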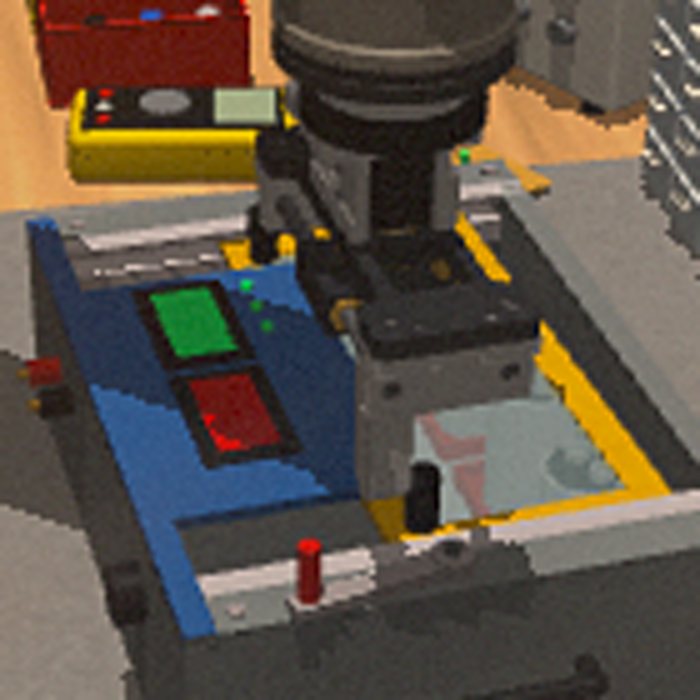

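Right is at -35 and left at -44; home is near -18.5. The left goes to about -27, then the right goes in gently.

send_rows(series=[[[-10, 0, 0, 0, 0, 0, 1], [-8, -25, 0, 0, 0, 0, 1], [0, -38, 0, 0, 0, 0, 1], [0, -38, 0, 0, 0, 0, 1], [0, -38, 0, 0, 0, 0, 1], [0, -38, 0, 0, 0, 0, 1], [0, -38, 0, 0, 0, 0, 1], [0, -27, 0, 0, 0, 0, 1], [0, 0, 0, 0, 0, 0, 1], [5, 0, 0, 0, 0, 0, 1]]])

```text
time: 24.42
tcp_pos: [503.3, 126.5, 124.0]
orientation: [-0.0, 0.999, 0.049, -0.0]
contact_force: [0.4, -0.8, 0.8]
finger_gap: 0.007
```

send_rows(series=[[[4, 0, 0, 0, 0, 0, 1], [3, 0, 0, 0, 0, 0, 1], [3, 0, 0, 0, 0, 0, 1], [3, 0, 0, 0, 0, 0, 1], [3, 0, 0, 0, 0, 0, 1], [3, 0, 0, 0, 0, 0, 1], [3, 0, 0, 0, 0, 0, 1], [0, 0, 0, 0, 0, 0, 1]]])

```text
time: 25.08
tcp_pos: [526.9, 126.9, 124.0]
orientation: [0.0, 0.999, 0.047, 0.0]
contact_force: [-0.6, -0.1, -1.2]
finger_gap: 0.003
```

```bash
python3 -c "
from st import *"
```

```text
25.08 [-26.9 121.6 124. ] yaw-B 0.14 F [-0.6 -0.1 -1.2] gap 0.003
```

send_rows(series=[[[-10, 0, 0, 0, 0, 0, 1], [-8, 25, 0, 0, 0, 0, 1], [0, 38, 0, 0, 0, 0, 1], [0, 38, 0, 0, 0, 0, 1], [0, 38, 0, 0, 0, 0, 1], [0, 38, 0, 0, 0, 0, 1], [0, 38, 0, 0, 0, 0, 1], [0, 27, 0, 0, 0, 0, 1], [0, 0, 0, 0, 0, 0, 1], [5, 0, 0, 0, 0, 0, 1]]])

```text
time: 25.92
tcp_pos: [535.2, -116.7, 124.3]
orientation: [0.0, 0.999, 0.045, 0.0]
contact_force: [0.3, -0.0, -0.4]
finger_gap: 0.004
```

send_rows(series=[[[4, 0, 0, 0, 0, 0, 1], [3, 0, 0, 0, 0, 0, 1], [3, 0, 0, 0, 0, 0, 1], [3, 0, 0, 0, 0, 0, 1], [2, 0, 0, 0, 0, 0, 1], [2, 0, 0, 0, 0, 0, 1], [0, 0, 0, 0, 0, 0, 1]]])

```text
time: 26.5
tcp_pos: [553.7, -112.7, 124.0]
orientation: [0.0, 0.999, 0.048, 0.0]
contact_force: [-0.3, 0.0, -0.3]
finger_gap: 0.002
```

```bash
python3 -c "
from st import *"
```

```text
26.5 [ -22.2 -119.5  124. ] yaw-B 0.23 F [-0.3  0.  -0.3] gap 0.002
```

Now the left goes in to home, gently.

send_rows(series=[[[-10, 0, 0, 0, 0, 0, 1], [-6, -25, 0, 0, 0, 0, 1], [0, -38, 0, 0, 0, 0, 1], [0, -38, 0, 0, 0, 0, 1], [0, -38, 0, 0, 0, 0, 1], [0, -38, 0, 0, 0, 0, 1], [0, -38, 0, 0, 0, 0, 1], [0, -27, 0, 0, 0, 0, 1], [0, 0, 0, 0, 0, 0, 1], [5, 0, 0, 0, 0, 0, 1]]])

```text
time: 27.33
tcp_pos: [518.3, 128.0, 124.0]
orientation: [-0.0, 0.999, 0.049, -0.0]
contact_force: [0.6, 0.2, -0.2]
finger_gap: 0.006
```

send_rows(series=[[[4, 0, 0, 0, 0, 0, 1], [3, 0, 0, 0, 0, 0, 1], [2, 0, 0, 0, 0, 0, 1], [2, 0, 0, 0, 0, 0, 1], [1, 0, 0, 0, 0, 0, 1], [0, 0, 0, 0, 0, 0, 1]]])

```text
time: 27.83
tcp_pos: [531.2, 127.0, 123.9]
orientation: [0.0, 0.999, 0.047, -0.0]
contact_force: [-2.2, -2.4, -0.1]
finger_gap: 0.004
```

send_rows(series=[[[1, 0, 0, 0, 0, 0, 1], [1, 0, 0, 0, 0, 0, 1]]])

```text
time: 28.0
tcp_pos: [533.2, 127.9, 124.0]
orientation: [0.0, 0.999, 0.047, -0.0]
contact_force: [-2.6, -1.3, -0.9]
finger_gap: 0.005
```

```bash
python3 -c "
from st import *"
```

```text
28.0 [-20.5 122.  124. ] yaw-B 0.18 F [-2.7 -1.  -0.9] gap 0.005
```

send_rows(series=[[[1, 0, 0, 0, 0, 0, 1], [1, 0, 0, 0, 0, 0, 1]]])

```text
time: 28.17
tcp_pos: [534.8, 128.3, 123.9]
orientation: [-0.0, 0.999, 0.047, -0.001]
contact_force: [-9.0, -1.4, 2.9]
finger_gap: 0.007
```

send_rows(series=[[[1, 0, 0, 0, 0, 0, 1], [0, 0, 0, 0, 0, 0, 1]]])

```text
time: 28.33
tcp_pos: [534.9, 128.3, 123.7]
orientation: [-0.0, 0.999, 0.047, -0.002]
contact_force: [-11.3, -1.3, 5.2]
finger_gap: 0.007
```

```bash
python3 -c "
from st import *"
```

```text
28.33 [-18.8 122.2 123.7] yaw-B 0.2 F [-11.3  -0.3   5.2] gap 0.007
```

The left end met the wall at tool x = -18.8, with the force rising to 11 N. Now the right end.

send_rows(series=[[[-10, 0, 0, 0, 0, 0, 1], [-6, 25, 0, 0, 0, 0, 1], [0, 38, 0, 0, 0, 0, 1], [0, 38, 0, 0, 0, 0, 1], [0, 38, 0, 0, 0, 0, 1], [0, 38, 0, 0, 0, 0, 1], [0, 38, 0, 0, 0, 0, 1], [0, 27, 0, 0, 0, 0, 1], [0, 0, 0, 0, 0, 0, 1], [5, 0, 0, 0, 0, 0, 1]]])

```text
time: 29.17
tcp_pos: [547.7, -115.6, 124.4]
orientation: [0.0, 0.999, 0.045, 0.0]
contact_force: [0.4, 0.4, -0.3]
finger_gap: 0.005
```

send_rows(series=[[[3, 0, 0, 0, 0, 0, 1], [2, 0, 0, 0, 0, 0, 1], [2, 0, 0, 0, 0, 0, 1], [1, 0, 0, 0, 0, 0, 1], [1, 0, 0, 0, 0, 0, 1], [0, 0, 0, 0, 0, 0, 1]]])

```text
time: 29.67
tcp_pos: [556.7, -112.1, 123.8]
orientation: [-0.0, 0.999, 0.048, -0.001]
contact_force: [-4.1, -0.1, 0.2]
finger_gap: 0.005
```

```bash
python3 -c "
from st import *"
```

```text
29.67 [ -19.1 -119.1  123.8] yaw-B 0.24 F [-4.1  0.3  0.2] gap 0.005
```

send_rows(series=[[[1, 0, 0, 0, 0, 0, 1], [0, 0, 0, 0, 0, 0, 1]]])

```text
time: 29.83
tcp_pos: [556.9, -112.2, 123.7]
orientation: [-0.0, 0.999, 0.047, -0.001]
contact_force: [-8.7, 0.9, 2.6]
finger_gap: 0.008
```

send_rows(series=[[[1, 0, 0, 0, 0, 0, 1], [0, 0, 0, 0, 0, 0, 1]]])

```text
time: 30.0
tcp_pos: [557.0, -112.4, 123.5]
orientation: [-0.0, 0.999, 0.047, -0.002]
contact_force: [-13.1, 0.3, 4.0]
finger_gap: 0.006
```

```bash
python3 -c "
from st import *"
```

```text
30.0 [ -18.8 -119.5  123.5] yaw-B 0.18 F [-13.1   1.5   4. ] gap 0.006
```

The right end is home too, at -18.8 with 13 N. I'll re-check the left, in case it backed off.

send_rows(series=[[[-10, 0, 0, 0, 0, 0, 1], [-6, -25, 0, 0, 0, 0, 1], [0, -38, 0, 0, 0, 0, 1], [0, -38, 0, 0, 0, 0, 1], [0, -38, 0, 0, 0, 0, 1], [0, -38, 0, 0, 0, 0, 1], [0, -38, 0, 0, 0, 0, 1], [0, -27, 0, 0, 0, 0, 1], [0, 0, 0, 0, 0, 0, 1], [5, 0, 0, 0, 0, 0, 1]]])

```text
time: 30.83
tcp_pos: [524.7, 129.0, 124.1]
orientation: [-0.0, 0.999, 0.049, 0.0]
contact_force: [0.4, -2.2, 0.7]
finger_gap: 0.002
```

send_rows(series=[[[4, 0, 0, 0, 0, 0, 1], [2, 0, 0, 0, 0, 0, 1], [1, 0, 0, 0, 0, 0, 1], [1, 0, 0, 0, 0, 0, 1], [1, 0, 0, 0, 0, 0, 1], [1, 0, 0, 0, 0, 0, 1], [0, 0, 0, 0, 0, 0, 1]]])

```text
time: 31.42
tcp_pos: [534.8, 127.7, 123.9]
orientation: [0.0, 0.999, 0.047, -0.001]
contact_force: [-3.2, -1.5, 0.6]
finger_gap: 0.006
```

```bash
python3 -c "
from st import *
s=snapshot('side'); crop('side',s,220,190,420,340,4,'s13');s=snapshot('top'); crop('top',s,235,170,395,290,5,'t13')
f=lambda p:((proj('side',p)[0]-[220,190]+.5)*4-.5).round(0)
print([f(w(B,(-2.5,y,136))) for y in(122,-122)])
"
```

```text
31.42 [-19.  121.6 123.9] yaw-B 0.15 F [-3.3 -1.2  0.6] gap 0.006
[array([363.,  80.]), array([484., 289.])]
```

View pics/s13.png

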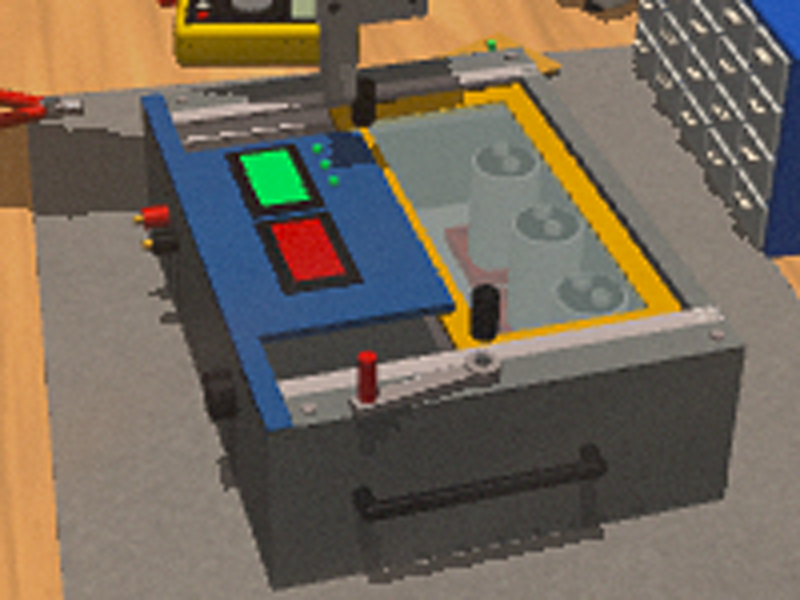

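View pics/t13.png

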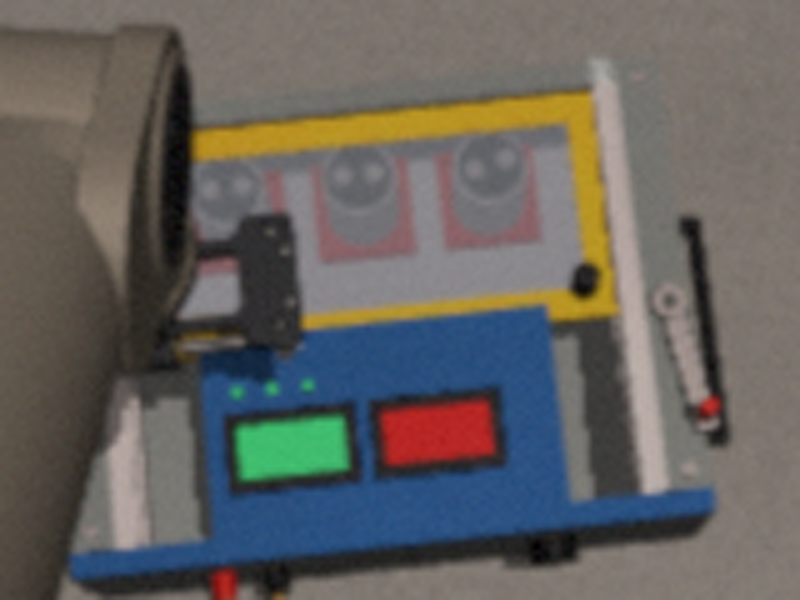

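Both knob tops match home: seen at (363,82) and (485,290), expected at (363,80) and (484,289). The cover lies against the far wall. One more light touch on the left, then I'll lift and go round outside the catch pin, which is at box frame (-85,-179).

send_rows(series=[[[1, 0, 0, 0, 0, 0, 1], [0, 0, 0, 0, 0, 0, 1], [-15, 0, 0, 0, 0, 0, 1], [-10, 0, -25, 0, 0, 0, 1], [-10, 0, -30, 0, 0, 0, 1], [-10, 35, 0, 0, 0, 0, 1], [-11, 40, 0, 0, 0, 0, 1], [-11, 40, 0, 0, 0, 0, 1], [0, 40, 0, 0, 0, 0, 1], [0, 40, 0, 0, 0, 0, 1]]])

```text
time: 32.35
tcp_pos: [488.0, -73.1, 179.6]
orientation: [-0.001, 0.999, 0.048, 0.001]
contact_force: [1.3, 0.5, -0.1]
finger_gap: 0.007
```

send_rows(series=[[[0, 40, 0, 0, 0, 0, 1], [0, 40, 0, 0, 0, 0, 1], [0, 36, 0, 0, 0, 0, 1], [0, 25, 0, 0, 0, 0, 1], [0, 0, 0, 0, 0, 0, 1], [0, 0, 0, 0, 0, 0, 1]]])

```text
time: 32.85
tcp_pos: [501.2, -214.3, 179.2]
orientation: [0.0, 0.999, 0.046, 0.0]
contact_force: [1.7, -0.0, -0.0]
finger_gap: 0.003
```

```bash
python3 -c "
from st import *
print(inv(tri(S(367,355),T(711,402))[0]))
s=snapshot('side'); crop('side',s,220,190,420,340,4,'s14')
f=lambda p:((proj('side',p)[0]-[220,190]+.5)*4-.5).round(0)
print(f(p))"
```

```text
32.85 [ -83.7 -215.9  179.2] yaw-B 0.0 F [ 1.7 -0.2 -0. ] gap 0.003
[ -85.11132504 -179.08471964  150.04508565]
[393. 351.]
```

View pics/s14.png

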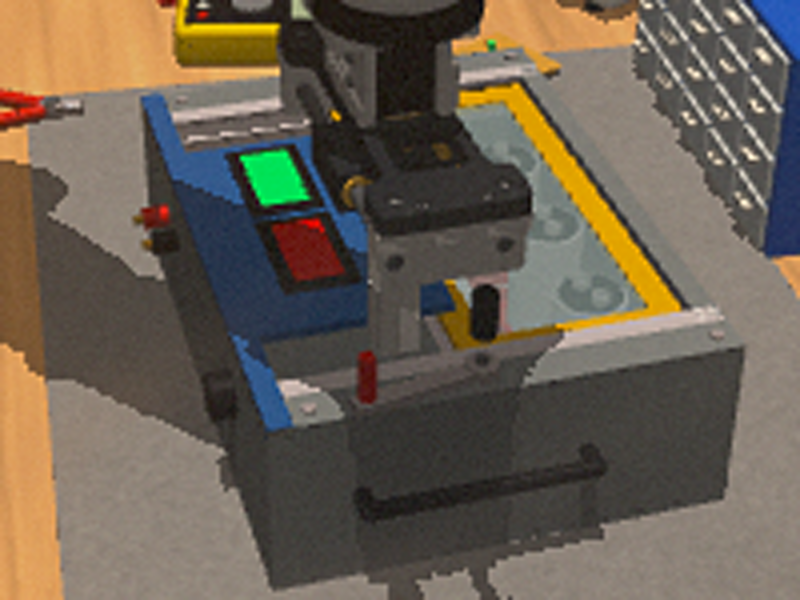

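The tip is outside the pin with about 19 mm of clearance. I'll lower it to z≈133 and sweep the pin inward.

send_rows(series=[[[0, 0, 15, 0, 0, 0, 1], [0, 0, 20, 0, 0, 0, 1], [0, 0, 11, 0, 0, 0, 1], [0, 0, 0, 0, 0, 0, 1], [0, -8, 0, 0, 0, 0, 1], [0, -7, 0, 0, 0, 0, 1], [0, -5, 0, 0, 0, 0, 1], [0, -5, 0, 0, 0, 0, 1], [0, -5, 0, 0, 0, 0, 1]]])

```text
time: 33.65
tcp_pos: [498.6, -182.1, 133.6]
orientation: [0.0, 0.999, 0.048, 0.0]
contact_force: [-1.5, -3.0, 1.0]
finger_gap: 0.006
```

send_rows(series=[[[0, -6, 0, 0, 0, 0, 1], [0, -6, 0, 0, 0, 0, 1], [1, -6, 0, 0, 0, 0, 1], [2, -6, 0, 0, 0, 0, 1], [2, -6, 0, 0, 0, 0, 1], [3, -6, 0, 0, 0, 0, 1], [0, 0, 0, 0, 0, 0, 1]]])

```text
time: 34.23
tcp_pos: [503.7, -144.5, 133.0]
orientation: [-0.0, 0.999, 0.048, -0.0]
contact_force: [-0.4, 0.4, -0.1]
finger_gap: 0.003
```

```bash
python3 -c "
from st import *
s=snapshot('side'); crop('side',s,220,190,420,340,4,'s15')"
```

```text
34.23 [ -74.8 -146.6  133. ] yaw-B 0.28 F [-0.4  0.5 -0.1] gap 0.003
```

View pics/s15.png

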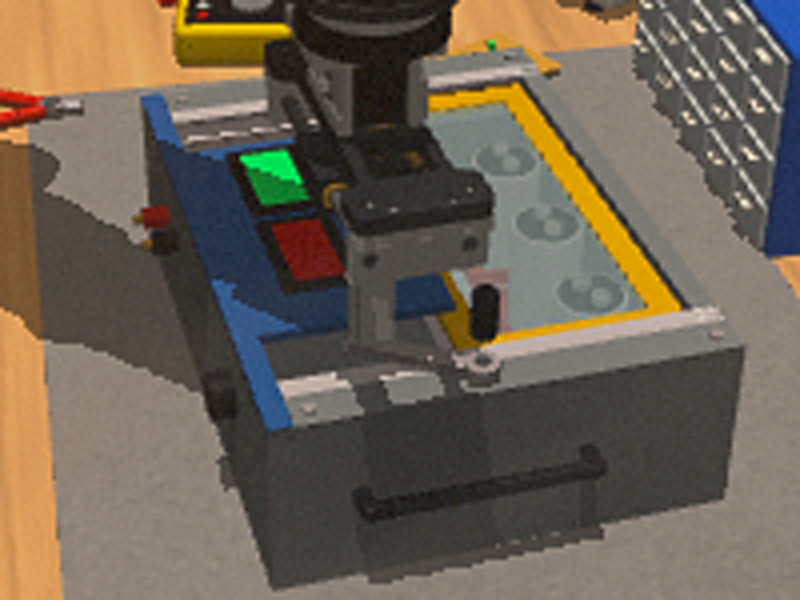

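The pin has swung in behind the finger and the arm is at about 35°. I'll push a bit further, then go round to the near side and push along +x.

send_rows(series=[[[4, -5, 0, 0, 0, 0, 1], [4, -5, 0, 0, 0, 0, 1], [0, 0, 0, 0, 0, 0, 1], [0, 10, 0, 0, 0, 0, 1], [-12, 0, 0, 0, 0, 0, 1], [-16, 0, 0, 0, 0, 0, 1], [0, 0, 0, 0, 0, 0, 1], [0, -18, 0, 0, 0, 0, 1], [0, -18, 0, 0, 0, 0, 1], [0, 0, 0, 0, 0, 0, 1]]])

```text
time: 35.12
tcp_pos: [479.4, -109.9, 132.8]
orientation: [-0.001, 0.999, 0.048, -0.0]
contact_force: [1.2, 0.0, -0.8]
finger_gap: 0.007
```

```bash
python3 -c "
from st import *
s=snapshot('side'); crop('side',s,220,190,420,340,4,'s16')"
```

```text
35.12 [ -95.9 -109.9  132.8] yaw-B 0.29 F [ 1.2 -0.1 -0.8] gap 0.007
```

View pics/s16.png

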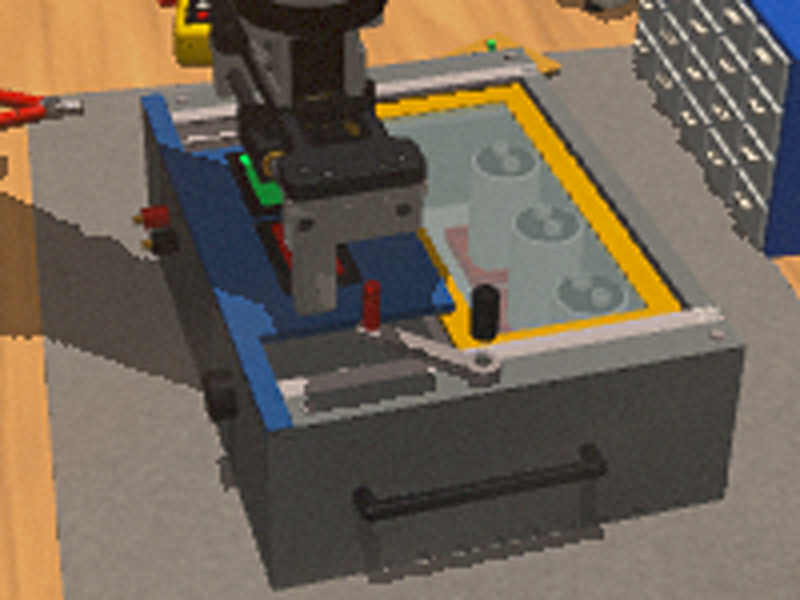

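The pin is at (371,305) and the finger is on its near side at (316,300). Now I'll push along +x.

send_rows(series=[[[8, 0, 0, 0, 0, 0, 1], [5, 0, 0, 0, 0, 0, 1], [5, 0, 0, 0, 0, 0, 1], [5, 0, 0, 0, 0, 0, 1], [5, 0, 0, 0, 0, 0, 1], [5, 0, 0, 0, 0, 0, 1], [5, -1, 0, 0, 0, 0, 1], [5, -1, 0, 0, 0, 0, 1], [5, -1, 0, 0, 0, 0, 1], [3, 0, 0, 0, 0, 0, 1]]])

```text
time: 36.0
tcp_pos: [530.4, -104.4, 132.6]
orientation: [-0.0, 0.999, 0.047, -0.001]
contact_force: [-3.2, 1.9, 0.0]
finger_gap: 0.005
```

send_rows(series=[[[3, 0, 0, 0, 0, 0, 1], [3, 0, 0, 0, 0, 0, 1], [2, 0, 0, 0, 0, 0, 1]]])

```text
time: 36.25
tcp_pos: [538.5, -103.8, 133.0]
orientation: [0.0, 0.999, 0.047, -0.0]
contact_force: [-2.1, 0.9, -0.9]
finger_gap: 0.006
```

```bash
python3 -c "
from st import *"
```

```text
36.25 [ -36.5 -109.3  133. ] yaw-B 0.17 F [-2.   1.1 -0.9] gap 0.006
```

send_rows(series=[[[2, 0, 0, 0, 0, 0, 1], [1, 0, 0, 0, 0, 0, 1], [1, 0, 0, 0, 0, 0, 1]]])

```text
time: 36.5
tcp_pos: [542.1, -103.3, 133.0]
orientation: [0.0, 0.999, 0.047, -0.0]
contact_force: [-6.7, 0.4, 0.1]
finger_gap: 0.006
```

send_rows(series=[[[1, 0, 0, 0, 0, 0, 1], [0, 0, 0, 0, 0, 0, 1]]])

```text
time: 36.67
tcp_pos: [542.1, -103.2, 132.9]
orientation: [-0.0, 0.999, 0.047, -0.001]
contact_force: [-9.3, 0.3, 2.7]
finger_gap: 0.003
```

send_rows(series=[[[1, 0, 0, 0, 0, 0, 1], [0, 0, 0, 0, 0, 0, 1]]])

```text
time: 36.83
tcp_pos: [542.3, -103.2, 132.8]
orientation: [-0.0, 0.999, 0.047, -0.002]
contact_force: [-13.4, 1.1, 6.3]
finger_gap: 0.007
```

```bash
python3 -c "
from st import *"
```

```text
36.83 [ -32.6 -109.   132.8] yaw-B 0.16 F [-13.3   2.3   6.3] gap 0.007
```

The catch is at its stop: the tool is at -32.6, -32.5 was predicted, and the force is rising. I'll back off, lift away and look.

send_rows(series=[[[-8, 0, 0, 0, 0, 0, 1], [-15, 0, 0, 0, 0, 0, 1], [0, 0, -25, 0, 0, 0, 1], [0, 0, -35, 0, 0, 0, 1], [0, 0, -35, 0, 0, 0, 1], [0, 38, 0, 0, 0, 0, 1], [0, 38, 0, 0, 0, 0, 1], [0, 38, 0, 0, 0, 0, 1], [0, 38, 0, 0, 0, 0, 1], [0, 38, 0, 0, 0, 0, 1]]])

```text
time: 37.67
tcp_pos: [539.7, -296.0, 228.5]
orientation: [0.0, 0.999, 0.048, 0.001]
contact_force: [0.7, 0.6, 0.9]
finger_gap: 0.006
```

send_rows(series=[[[0, 38, 0, 0, 0, 0, 1], [0, 20, 0, 0, 0, 0, 1], [0, 0, 0, 0, 0, 0, 1], [0, 0, 0, 0, 0, 0, 1]]])

```text
time: 38.0
tcp_pos: [544.2, -353.8, 228.2]
orientation: [0.001, 0.999, 0.046, 0.0]
contact_force: [0.9, 1.1, -0.9]
finger_gap: 0.005
```

```bash
python3 -c "
from st import *
s=snapshot('side'); crop('side',s,220,190,420,340,4,'s17');cv2.imwrite('pics/sf.png',s[:,:,::-1]);t=snapshot('top'); crop('top',t,235,170,395,290,5,'t17');cv2.imwrite('pics/tf.png',t[:,:,::-1])
f=lambda p:((proj('side',p)[0]-[220,190]+.5)*4-.5).round(0)
g=lambda p:((proj('top',p)[0]-[235,170]+.5)*5-.5).round(0)
for n,q in dict(pin=(-19.5,-100,151),kL=(-2.5,122,136),kR=(-2.5,-122,136),cap=(83,-78,87)).items(): print(n,f(w(B,q)),g(w(B,q)))
"
```

```text
38.0 [ -53.6 -358.7  228.2] yaw-B 0.03 F [ 1.   1.1 -0.9] gap 0.005
pin [443. 249.] [554. 302.]
kL [363.  80.] [154. 319.]
kR [484. 289.] [588. 275.]
cap [593. 292.] [492. 163.]
```

View pics/s17.png

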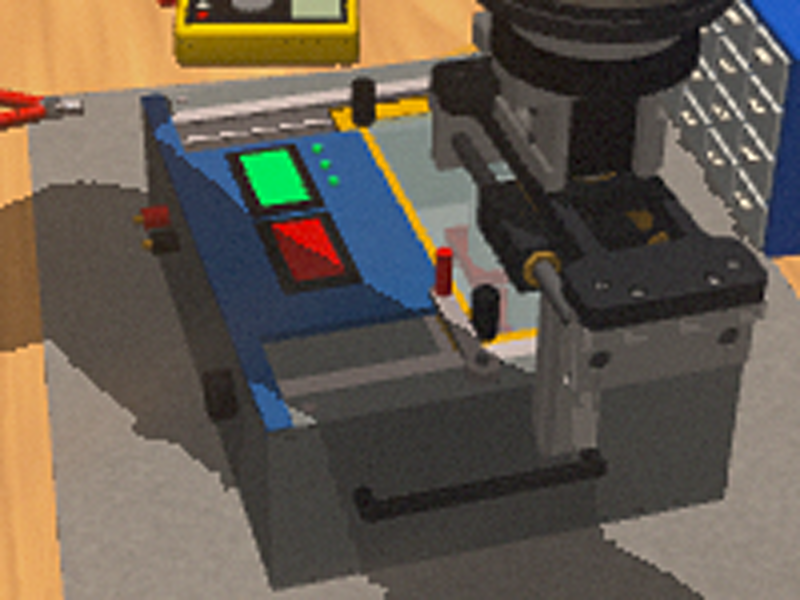

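View pics/t17.png

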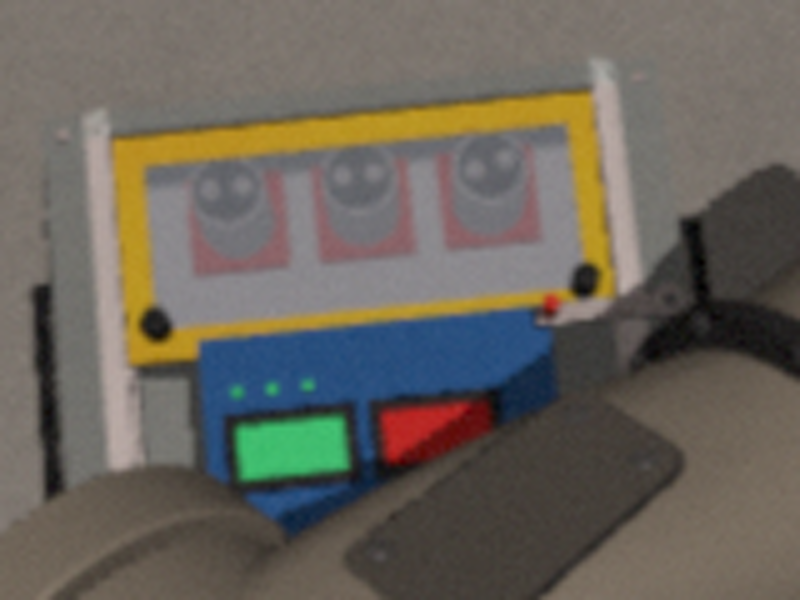

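View pics/tf.png

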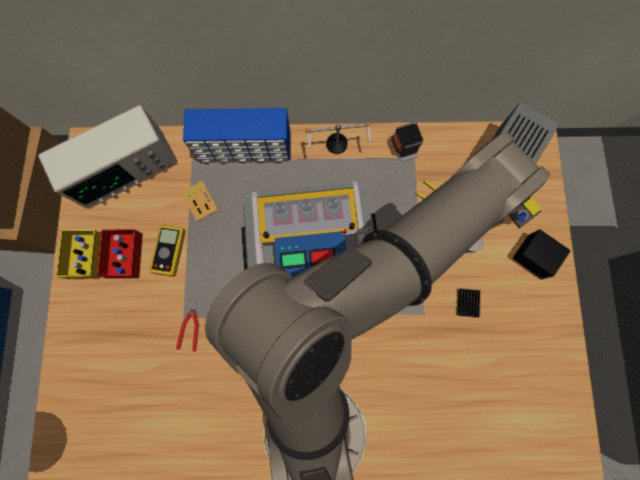

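View pics/sf.png

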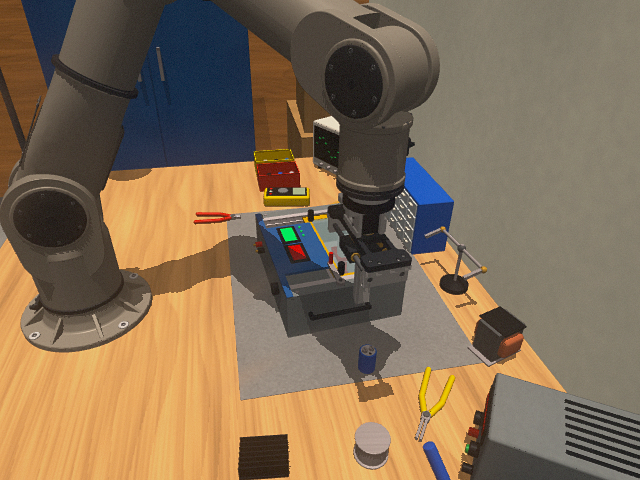

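The pictures show the catch shut: the pin is at side (444,250) and top (551,303), and the expected points were (443,249) and (554,302). Both knobs are at their home positions, the three cans stand level under the cover, and the other bench items are where they were. The gripper is clear, so I'm handing the job in.

```bash
python3 -c "
from plant import robot
print(robot.finish_job())"
```

```text
the job is handed in; nothing more can be done
None
```

The job is handed in, after about 38 s of the 72 s allowed.

- **Capacitor:** I lowered it into the empty right-hand holder until the wrist force showed it touching the floor, then let go. Its top is within about 2 mm of where it should be, upright and level with the other two.
- **Cover:** I pushed the two knobs in turn, with neither end more than about 9 mm ahead, and it never bound. Both ends met the far wall, where I pressed lightly (11 to 13 N). Both knobs show at their home places in both views.
- **Catch:** I swung it to its stop behind the right-hand knob, and its pin is within about 1 px of its shut place in both views.
- **Other things:** None of the bench items I can see has moved. In the last pictures the arm partly hides the pliers and spool from the top camera, but the side view shows both in place. The perfboard can be seen from the top only. The gripper was clear of everything.

No check failed. The largest disagreement was about 5 mm between the two cameras on where the loose capacitor stood at the start; the grasp centred it.

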